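# Clamp a block with an indexing lever

## Robot

A 7-joint arm with a two-finger parallel gripper is mounted at the origin on a cart in front of the work surface, level with it; the furniture and walls round the work are solid. World frame = base frame: x ahead of the robot, y to its left, z up, the work surface at z = 0. Lengths are in mm, angles in rad, forces in N, time in s.
With the tool pointing down it reaches from about 400 to 850 mm from the base axis. Payload 4.4 kg.
Tool frame: the origin (TCP) lies midway between the tips of the shut fingers; the grasp point (between the pads) lies 19 mm behind it (arm.grip_depth is the distance from the TCP to the grasp point, in mm); y points along the fingers, z is the direction in which the jaws open and shut, and the axes are right-handed (so a half turn about y gives the same grasp; the last joint's range is limited). The gripper opens to 94 mm and grips with 3 to 60 N. Pads are 16 mm wide; open, the fingers measure 119 mm over their backs; the gripper's body (75 mm by 177 mm) begins 78 mm behind the grasp point.
Start: joints at [1.091, 0.628, 0.038, 1.517, -0.027, 0.996, -0.02], TCP at [261.389, -595.142, 205.478] pointing down, gripper open.
Joint ranges: [-3.06, 3.06], [-0.37, 2.12], [-1.25, 1.32], [0.18, 2.47], [-1.1, 4.24], [0.23, 1.98], [-2.94, 2.94]. Speed limits (rad/s): [2.57, 2.57, 3.14, 3.14, 3.14, 3.14, 3.14].

## Interface

Orientations are given as a unit quaternion [w, x, y, z].
In Python, from cell import arm gives the robot as it stands. The module is installed in compiled form; this text tells all that it offers.
- The arm moves only by the tool carry_out, never from a script. Its argument "steps" is a list of rows, each an object of numbers: "x", "y", "z": the shift along the tool's x, y, z in mm; "wx", "wy", "wz": the turn, a rotation vector about the tool's x, y, z in rad; "hand": the closure, from 0 (fully open) to 1 (shut). A call has 1 to 5 rows; each row shifts and turns the pose as measured when the row begins, along the tool's axes as they then stand; what a row does not reach is not made up. A row lasts 1/8 s, in which the tool goes at most 62.5 mm and 10.7 degrees, less where a joint would pass 70% of its speed; a pose out of reach is approached as far as the arm can. A call is refused whole if a number of a shift passes 62.5 or a number of a turn 0.188, either way. A call with a gripper value outside its range is refused whole. The fingers move at their own pace and stop on an object; the grip force is fixed at half the most. Time passes only in rows, so rows that do not move let the fingers close. It gives the time, the measured TCP pose, the force and the opening at its end, in the units of the state.
- arm.observe(): the state, without advancing time (a new reading comes with each control period).
- arm.grab_frame(name): name is "side" or "top" or "wrist"; returns the picture (384x512x3 uint8, red, green, blue); there is no depth.
- arm.get_calibration(name): a dict with "K" (3x3 intrinsics, pixels), "dist" ([k1, k2, p1, p2, k3] as OpenCV has them; the pictures are not rectified), "origin" and "orientation" of the camera in the world. Camera axes: x right, y down, z forward; pixel columns grow to the right and rows downward; lengths in mm; the calibration is good to about 2 mm. A picture is of the moment at which its call begins: read the wrist's pose just before it. get_calibration takes no time and is no camera call; for the wrist camera it gives the pose at the moment of the call.
- arm.close_job(): hands the job in, once; it reports no verdict.
The state is a dict: "time_s": time; "qpos": joint angles; "joint_velocities": joint speeds; "effort": joint torques, N m; "position": TCP position; "orientation": TCP orientation; "ft_force": force on the tool from outside, world axes, zero at the start; "torque": the same for the moment, N m; "opening": finger opening in mm.
Only numpy, scipy, OpenCV 4.12 (cv2) and the standard library are available. Lean on these libraries where they do the work, as an engineer would, in place of code of your own. Each camera call takes 0.05 s, during which the arm holds its last target.

## Task

Clamp the loose aluminium block in the jig: push it flush against the side rail on the side away from the robot, and work the clamp lever until the arm's spring plunger presses the block firmly against the end stop. Two pillars limit the lever's swing, so lift the lever off its serrations, swing it back clockwise, let it drop in again and turn it counter-clockwise until tight. Finish with the block square in its corner and the lever down in its serrations, and leave the things around the jig where they are.

Things in the scene. Friction and masses are not known exactly. Their poses are not given: they have to be found in the camera images.
- jig: Clamping jig fixed to the bench: dark steel plate 14 mm thick, x from -114 to 88, y from -108 to 90 mm; origin on its underside (bench level), z up. Steel side rail along its +x edge (inner face at x = 72.5 mm, y from -24 to 68, top z = 30) and steel end stop along its +y edge (inner face at y = 64, x from -35 to 60, top z = 30). Its -x side is open.
- block_mid (a point): Centre of the loose milled aluminium block, 100 x 70 x 20 mm, 0.25 to 0.5 kg, lying flat on the jig plate (underside at z = 14 mm). Its y axis is its 100 mm side and lies within 0.05 rad of the jig's -x; its x axis (70 mm side) along the jig's +y. It starts 8 to 22 mm short of the side rail and 2 to 8 mm short of the end stop.
- block_home (a point): Fixed point of the jig where the block's centre is when the block is flush with both side rail and end stop (jig x = 22.5, y = 29, z = 24 mm). Axes as the jig's. With the block home, its open (-x) face is at jig x = -27.5 mm.
- spindle_axis (a point): Point on the vertical spindle axis (jig x = -32.5, y = -35 mm) about which clamp arm and lever turn, 116 mm above the bench, as high as the knob's centre. Two steel stop pillars (12 mm diameter, top at z = 94 mm, at jig x = -98.5 and +33.5, y = -88.5) limit the lever's direction to 0.75 rad either side of the jig's -y.
- lever_knob (a point): Centre of the black upright cylindrical knob (28 mm diameter, 32 mm high, 100 to 132 mm above the bench with the lever down) at the end of the steel lever, 110 mm from the spindle axis. The point's x axis points outward along the lever. The 12 mm lever bar runs about 70 mm above the bench; a 12 mm stem carries the knob.
- lever_lift (a joint): Lift of the lever along the spindle (m): 0 = down, its 3 teeth among 15 serrations (24 degrees apart, 0.08 rad play): turning it turns the clamp arm, either way. Above 0.008 = clear, swings without turning the arm; 0.016 = upper stop. Spring and weight press it down with 4 to 7 N. Lowered onto a serration it stays about 0.007 up and drops in when turned a little.
- lever (a joint): Angle of the lever relative to the clamp arm (rad, counter-clockwise positive from above), 0 at the start.
- clamp_arm (a joint): Angle of spindle and clamp arm (rad); grows counter-clockwise from above, which tightens. Stiff (0.75 N m: 7 to 13 N at the knob), stays where left. Starts at 0.02 to 0.36, clear of the block; with the block home the plunger touches at about 1.05 and is 3 mm in at about 1.10. At the start the lever has only 0.04 to 0.4 rad left before the +x pillar.
- plunger (a joint): How far the spring plunger at the end of the clamp arm (a steel fork with a free 14 mm roller) is pressed in (m): 0 = free, 0.006 = fully in; 3 N at first touch, 12 N fully in. It presses on the middle of the block's -y face, the roller leaving it free to slide along the end stop.
- grease_tin: Tin of grease, 77 mm diameter, 56 mm high, standing to the right of the jig; origin under its centre. Bystander.
- brush: Flat chip brush, 169 x 36 x 13 mm, lying to the left of the jig; origin under its centre. Bystander.
- deburr_tool: Deburring tool with blue handle, 139 x 19 x 17 mm, lying to the right of the jig; origin under its centre. Bystander.

How it is judged (in metres and radians):
On the way:
1. the lever is lifted clear of its serrations (value of joint lever_lift above 0.007 m), for 0.1 s.
At the end, for the whole second after the job is handed in: The block's centre is within 3 mm of its home point and the block is square to the jig within 0.03 rad; the plunger is pressed in by more than 1.5 mm; the lever is down (lifted less than 3 mm) and the clamp arm at rest (distance between block_mid and block_home below 0.003 m and angle between the y axis of block_mid and the x axis of block_home, either way round below 0.03 rad and value of joint plunger above 0.0015 m and value of joint lever_lift below 0.003 m and velocity of joint clamp_arm below 0.05 rad/s); the robot touches nothing.
It fails at once if the grease tin, brush or deburring tool is moved by more than 30 mm (distance of any of grease_tin, brush, deburr_tool from where it was at the start of the episode above 0.03 m).
It also fails if it takes over 58 s, if anything falls off the work surface, if the arm or the gripper's body presses on something with over 40 N, if the wrist force passes 120 N, or if a joint passes its speed limit or range.

## Working session

There is one attempt and no reset: what is moved stays moved. The work goes in short steps, Python scripts to look and compute and a tool call to move; the robot and the scene stay as the last step left them, time stands still between calls to the robot, and variables do not carry over. Pictures are saved under pics/ and viewed, and the job is handed in when it is done.

Besides the shell and the picture viewer there is one more tool, called after "Request:" as name([rows], argument=value, ...), one row to a line, values as JSON. carry_out: Moves the arm, as the interface text tells. Its arguments: {"type":"object","properties":{"steps":{"type":"array","items":{"type":"object","properties":{"x":{"type":"number"},"y":{"type":"number"},"z":{"type":"number"},"wx":{"type":"number"},"wy":{"type":"number"},"wz":{"type":"number"},"hand":{"type":"number"}}}}},"required":["steps"]}

```bash
mkdir -p pics; ls; cat > h.py <<'E'
import numpy as np, cv2
from cell import arm
from scipy.spatial.transform import Rotation as R
def rot(q): return R.from_quat([q[1],q[2],q[3],q[0]]).as_matrix()
def snap(name,fn):
    c=arm.get_calibration(name); im=arm.grab_frame(name)
    cv2.imwrite('pics/'+fn,im[:,:,::-1]); return im,c
def ray(c,uv):
    p=cv2.undistortPoints(np.array([[uv]],float),np.array(c['K'],float),np.array(c['dist'],float))[0,0]
    d=rot(c['orientation'])@np.array([p[0],p[1],1]); return np.array(c['origin'],float),d/np.linalg.norm(d)
def onz(c,uv,z):
    o,d=ray(c,uv); return o+d*(z-o[2])/d[2]
def proj(c,P):
    Rm=rot(c['orientation']); P=np.atleast_2d(P)
    rv=cv2.Rodrigues(Rm.T)[0]; t=-Rm.T@np.array(c['origin'],float)
    return cv2.projectPoints(P.astype(float),rv,t,np.array(c['K'],float),np.array(c['dist'],float))[0][:,0]
E
python3 - <<'E'
from h import *
import json
s=arm.observe(); print(s)
cs={}
for n in ['side','top','wrist']:
    im,c=snap(n,n+'0.png'); print(n,c)
E
```

```text
pics
{'time_s': 0.0, 'qpos': array([ 1.09119985,  0.6292953 ,  0.03842436,  1.51834585, -0.02697259,
        0.99627633, -0.0199862 ]), 'joint_velocities': array([ 0.00078039,  0.00022725, -0.00039125,  0.00097456, -0.00133787,
        0.00137528, -0.00086288]), 'effort': array([ 5.56218893e-04, -5.49723887e+01,  1.14400640e+00, -1.86638725e+01,
       -5.21276181e-02,  2.35674181e-02,  1.57976065e-04]), 'position': array([ 261.1261143 , -594.53581623,  204.59381728]), 'orientation': array([ 0.14512984, -0.14541534,  0.69264557, -0.6913999 ]), 'ft_force': array([-0.68881384, -0.79363829, -0.72204975]), 'torque': array([-0.01104989,  0.06575791, -0.02522212]), 'opening': 94.04226484593823}
side {'K': array([[450.16795878,   0.        , 254.24994475],
       [  0.        , 450.16795878, 189.07087991],
       [  0.        ,   0.        ,   1.        ]]), 'dist': array([-0.12355921,  0.        ,  0.        ,  0.        ,  0.        ]), 'origin': array([  526.06440498, -1207.21291228,   830.4389623 ]), 'orientation': array([-0.44087184,  0.89753665,  0.00754743, -0.001738  ])}
top {'K': array([[406.2169115 ,   0.        , 250.12915442],
       [  0.        , 406.2169115 , 192.27476234],
       [  0.        ,   0.        ,   1.        ]]), 'dist': array([-0.12161515,  0.        ,  0.        ,  0.        ,  0.        ]), 'origin': array([ 386.68699645, -298.99329033, 1054.20086795]), 'orientation': array([ 0.05722461, -0.69882115,  0.71201677, -0.03750296])}
wrist {'K': array([[276.15060398,   0.        , 252.51654465],
       [  0.        , 276.15060398, 193.74336456],
       [  0.        ,   0.        ,   1.        ]]), 'dist': array([0.01209766, 0.        , 0.        , 0.        , 0.        ]), 'origin': array([ 336.21941249, -563.94720369,  382.4843252 ]), 'orientation': array([ 0.11801731,  0.82891975, -0.54127694, -0.07735136])}
```

View pics/side0.png

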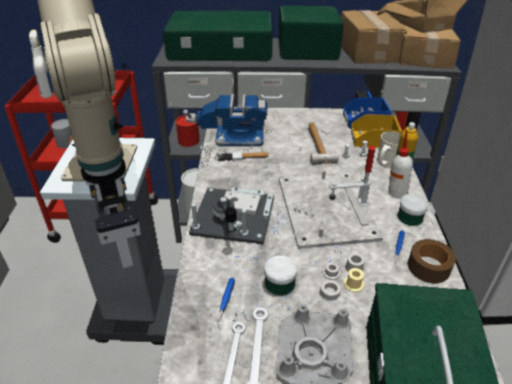

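View pics/top0.png

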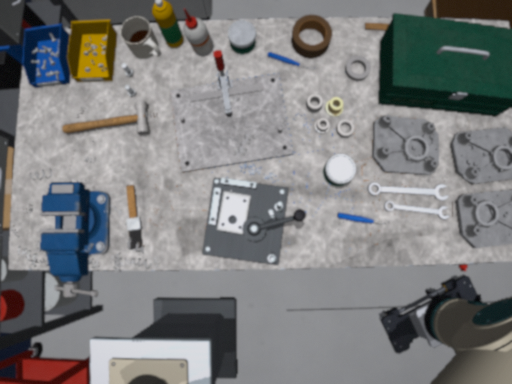

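View pics/wrist0.png

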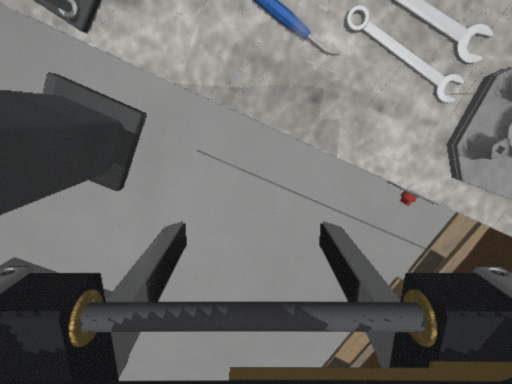

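```bash
python3 - <<'E'
import cv2
im=cv2.imread('pics/top0.png')[165:275,190:330]
cv2.imwrite('pics/topc.png',cv2.resize(im,None,fx=5.5,fy=5.4,interpolation=cv2.INTER_CUBIC))
im=cv2.imread('pics/side0.png')[175:260,180:290]
cv2.imwrite('pics/sidec.png',cv2.resize(im,None,fx=7,fy=7,interpolation=cv2.INTER_CUBIC))
E
```

```text
(no output)
```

View pics/topc.png

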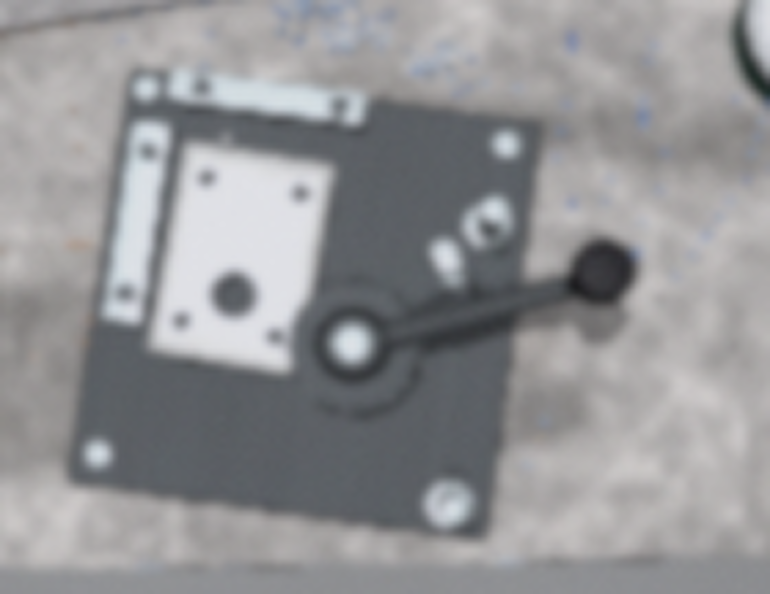

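View pics/sidec.png

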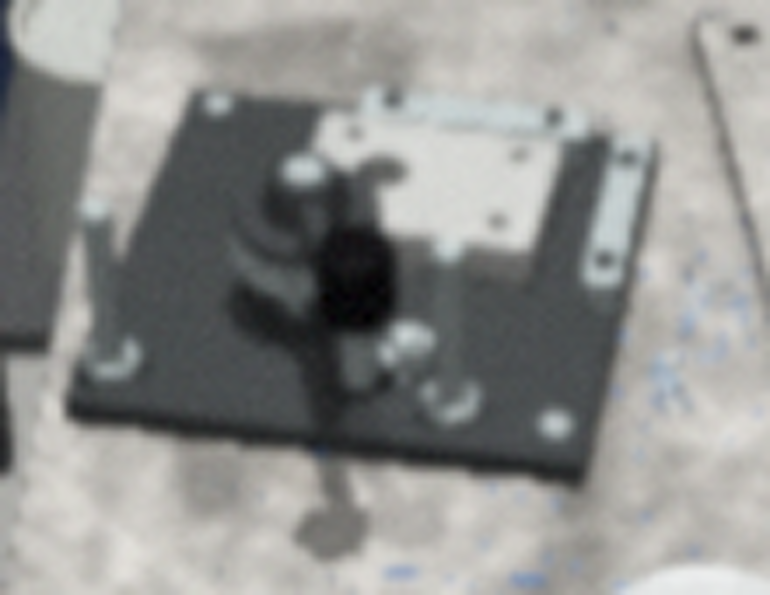

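```bash
python3 - <<'E'
from h import *
ct=arm.get_calibration('top'); cs=arm.get_calibration('side')
t=lambda X,Y,z: onz(ct,(190-.41+X/5.5,165-.41+Y/5.4),z)
s=lambda X,Y,z: onz(cs,(180-.43+X/7,175-.43+Y/7),z)
W=np.array([t(132,70,14),t(540,120,14),t(486,538,14),t(72,482,14)])[:,:2]
W2=np.array([s(657,142,14),s(583,470,14),s(70,405,14),s(193,92,14)])[:,:2]
J=np.array([[88,90],[88,-108],[-114,-108],[-114,90]],float)
def fit(J,W):
    jc,wc=J.mean(0),W.mean(0); A=(J-jc);B=(W-wc)
    th=np.arctan2((A[:,0]*B[:,1]-A[:,1]*B[:,0]).sum(),(A*B).sum())
    Rm=np.array([[np.cos(th),-np.sin(th)],[np.sin(th),np.cos(th)]]);tt=wc-Rm@jc
    return th,tt,Rm,(J@Rm.T+tt-W)
for w in (W,W2):
    th,tt,Rm,res=fit(J,w); print(th,tt,res.round(1).tolist())
    inv=lambda p:Rm.T@(np.array(p)[:2]-tt)
    print('knob', (t(603,270,132)), inv(t(603,270,132)), 'spin jig top',inv(t(352,343,100)))
    print('block',[inv(t(X,Y,34)).round(1).tolist() for X,Y in((185,143),(333,165),(292,374),(150,350))])
    print('block side',[inv(s(X,Y,34)).round(1).tolist() for X,Y in((322,115),(565,145),(530,248),)])
    print('side knob top', inv(s(356,245,132)),inv(s(355,280,116)))
    print('home',Rm@[22.5,29]+tt,'spindle',Rm@[-32.5,-35]+tt)
E
```

```text
-0.1492414008080828 [ 469.41057911 -250.73805447] [[1.8, 1.6], [0.8, -2.0], [-1.5, -2.1], [-1.1, 2.5]]
knob [ 457.89156453 -384.95641921  132.        ] [   8.56569035 -134.43915383] spin jig top [-33.89277398 -34.7814137 ]
block [[52.0, 55.8], [50.4, -13.4], [-48.9, -7.8], [-46.5, 58.1]]
block side [[-47.6, 57.5], [54.0, 54.7], [50.4, -11.4]]
side knob top [   9.59371582 -133.81323138] [   8.75523081 -133.78318269]
home [ 495.97242489 -225.4058941 ] spindle [ 432.0677637  -280.51663968]
-0.15230834595637413 [ 470.53560038 -252.135643  ] [[1.8, 0.2], [2.6, -0.2], [-3.3, -0.4], [-1.0, 0.5]]
knob [ 457.89156453 -384.95641921  132.        ] [   7.65392713 -133.20153016] spin jig top [-35.10998186 -33.67447631]
block [[50.5, 57.2], [49.1, -12.1], [-50.2, -6.8], [-48.0, 59.2]]
block side [[-49.1, 58.6], [52.5, 56.1], [49.1, -10.1]]
side knob top [   8.68002809 -132.57245776] [   7.84145487 -132.5449808 ]
home [ 497.17501346 -226.88506537] spindle [ 433.10163145 -281.79955998]
```

```bash
cat >> h.py <<'E'
# jig frame (estimate)
TH=-0.151; T0=np.array([470.0,-251.4])
Rj=np.array([[np.cos(TH),-np.sin(TH)],[np.sin(TH),np.cos(TH)]])
def j2w(p): return Rj@np.array(p[:2],float)+T0
def w2j(p): return Rj.T@(np.array(p[:2],float)-T0)
def st():
    s=arm.observe(); Rm=rot(s['orientation'])
    print('t',round(s['time_s'],2),'pos',s['position'].round(1),'jig',w2j(s['position']).round(1),'F',s['ft_force'].round(1),'T',s['torque'].round(2),'open',round(s['opening'],1))
    print('axes x',Rm[:,0].round(3),'y',Rm[:,1].round(3),'z',Rm[:,2].round(3),'zyaw',round(float(np.arctan2(Rm[1,2],Rm[0,2])),3),'q',s['qpos'].round(2)); return s,Rm
def plan(target,zdir=None):
    """tool-frame shift & rotvec to target pos with tool y down, z axis along horizontal yaw zdir"""
    s,Rm=st(); d=Rm.T@(np.array(target,float)-s['position']); print('shift tool',d.round(1))
    if zdir is not None:
        z=np.array([np.cos(zdir),np.sin(zdir),0]);y=np.array([0,0,-1.]);G=np.c_[np.cross(y,z),y,z]
        print('rotvec tool',R.from_matrix(Rm.T@G).as_rotvec().round(3))
E
python3 - <<'E'
from h import *
p=j2w([-65,28]); print(p)
for a in (TH,TH+np.pi): plan([p[0],p[1],205],a)
ct=arm.get_calibration('top'); cs=arm.get_calibration('side')
o1,d1=ray(ct,(190-.41+352/5.5,165-.41+343/5.4)); o2,d2=ray(cs,(180-.43+302/7,175-.43+168/7))
A=np.c_[d1,-d2]; k=np.linalg.lstsq(A,o2-o1,rcond=None)[0]; print(o1+k[0]*d1,o2+k[1]*d2)
E
```

```text
[ 409.95157675 -213.94086406]
t 0.15 pos [ 261.2 -594.7  204.8] jig [-154.8 -370.8] F [ 0.8 -0.4  0.7] T [ 0.03 -0.04 -0.03] open 94.0
axes x [-0.916 -0.402  0.   ] y [-0.001  0.001 -1.   ] z [ 0.402 -0.916 -0.001] zyaw -1.157 q [ 1.09  0.63  0.04  1.52 -0.03  1.   -0.02]
shift tool [-2.893e+02  2.000e-01 -2.888e+02]
rotvec tool [ 1.000e-03 -1.006e+00 -1.000e-03]
t 0.15 pos [ 261.2 -594.7  204.8] jig [-154.8 -370.8] F [ 0.8 -0.4  0.7] T [ 0.03 -0.04 -0.03] open 94.0
axes x [-0.916 -0.402  0.   ] y [-0.001  0.001 -1.   ] z [ 0.402 -0.916 -0.001] zyaw -1.157 q [ 1.09  0.63  0.04  1.52 -0.03  1.   -0.02]
shift tool [-2.893e+02  2.000e-01 -2.888e+02]
rotvec tool [1.000e-03 2.136e+00 2.000e-03]
[ 431.59876428 -279.7175115    81.02276556] [ 431.08607286 -279.79030166   80.9976633 ]
```

```bash
cat >> h.py <<'E'
def rows(target,zdir,n,s=None):
    s=s or arm.observe(); P=s['position']; Rm=rot(s['orientation'])
    z=np.array([np.cos(zdir),np.sin(zdir),0]);y=np.array([0,0,-1.]);G=np.c_[np.cross(y,z),y,z]
    w=R.from_matrix(Rm.T@G).as_rotvec(); D=(np.array(target,float)-P)/n
    print('w/row',(w/n).round(4))
    for i in range(n):
        Ri=Rm@R.from_rotvec(w*i/n).as_matrix(); print((Ri.T@D).round(1))
E
python3 - <<'E'
from h import *
rows([455,-340,205],-0.151,8)
E
```

```text
w/row [ 2.000e-04 -1.258e-01 -1.000e-04]
[-35.    0.  -19.4]
[-37.1  -0.  -14.9]
[-38.7  -0.  -10.1]
[-39.7  -0.   -5.2]
[-40.   -0.   -0.1]
[-39.7  -0.    4.9]
[-38.8  -0.    9.8]
[-37.2  -0.   14.6]
```

Request:
carry_out([
  {"x": -35, "z": -19.4, "wy": -0.126},
  {"x": -37, "z": -15, "wy": -0.126},
  {"x": -38.7, "z": -10, "wy": -0.126},
  {"x": -39.7, "z": -5.2, "wy": -0.126},
  {"x": -40, "z": 0, "wy": -0.126},
])

```text
invalid input
```

Request:
carry_out([
  {"x": -39.7, "z": 5, "wy": -0.126},
  {"x": -38.8, "z": 9.8, "wy": -0.126},
  {"x": -37, "z": 14.6, "wy": -0.126, "hand": 1},
  {"hand": 1},
])

```text
invalid input
```

```bash
python3 - <<'E'
from h import *
st(); im,c=snap('wrist','wrist1.png'); np.save('c1.npy',c,allow_pickle=True); print(c['origin'])
E
```

```text
t 0.15 pos [ 261.2 -594.7  204.8] jig [-154.8 -370.8] F [ 0.8 -0.4  0.7] T [ 0.03 -0.04 -0.03] open 94.0
axes x [-0.916 -0.402  0.   ] y [-0.001  0.001 -1.   ] z [ 0.402 -0.916 -0.001] zyaw -1.157 q [ 1.09  0.63  0.04  1.52 -0.03  1.   -0.02]
[ 336.23849037 -563.99388804  382.60083172]
```

View pics/wrist1.png

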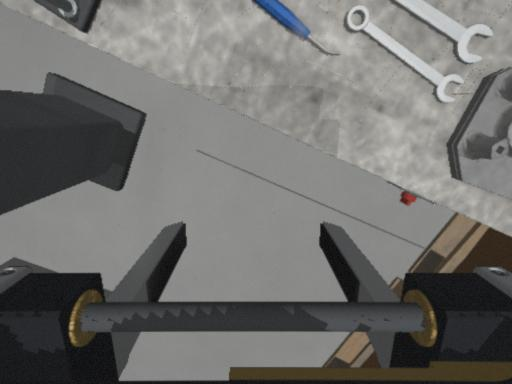

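Request:
carry_out([
  {"x": -35, "y": 0, "z": -19.4, "wx": 0, "wy": -0.126, "wz": 0, "hand": 0},
  {"x": -37, "y": 0, "z": -15, "wx": 0, "wy": -0.126, "wz": 0, "hand": 0},
  {"x": -38.7, "y": 0, "z": -10, "wx": 0, "wy": -0.126, "wz": 0, "hand": 0},
  {"x": -39.7, "y": 0, "z": -5.2, "wx": 0, "wy": -0.126, "wz": 0, "hand": 0},
  {"x": -40, "y": 0, "z": 0, "wx": 0, "wy": -0.126, "wz": 0, "hand": 0},
])

```text
time_s: 0.82
position: [380.9, -433.5, 203.4]
orientation: [0.355, -0.357, 0.611, -0.61]
ft_force: [0.4, 0.4, -1.1]
opening: 93.4
```

Request:
carry_out([
  {"x": -39.7, "y": 0, "z": 5, "wx": 0, "wy": -0.126, "wz": 0, "hand": 0},
  {"x": -38.8, "y": 0, "z": 9.8, "wx": 0, "wy": -0.126, "wz": 0, "hand": 0},
  {"x": -37, "y": 0, "z": 14.6, "wx": 0, "wy": -0.126, "wz": 0, "hand": 1},
  {"x": 0, "y": 0, "z": 0, "wx": 0, "wy": -0.1, "wz": 0, "hand": 1},
])

```text
time_s: 1.32
position: [456.3, -329.7, 203.1]
orientation: [0.496, -0.497, 0.504, -0.503]
ft_force: [-0.2, -1.3, 0.7]
opening: 77.3
```

```bash
python3 - <<'E'
from h import *
st(); im,c=snap('wrist','wrist1.png'); np.save('c1.npy',c,allow_pickle=True); print(c['origin'])
cv2.imwrite('pics/w1b.png',cv2.resize(im[:,:,::-1],(800,600),interpolation=cv2.INTER_CUBIC))
E
```

```text
t 1.32 pos [ 456.3 -329.7  203.1] jig [ -1.8 -79.5] F [-0.2 -1.3  0.7] T [-0.06 -0.01  0.03] open 77.3
axes x [-0.014 -1.    -0.002] y [-0.002  0.002 -1.   ] z [ 1.    -0.014 -0.002] zyaw -0.014 q [ 0.77  0.52 -0.29  1.76  0.18  0.89  0.39]
[ 458.31886888 -250.47935069  381.05197334]
```

View pics/w1b.png

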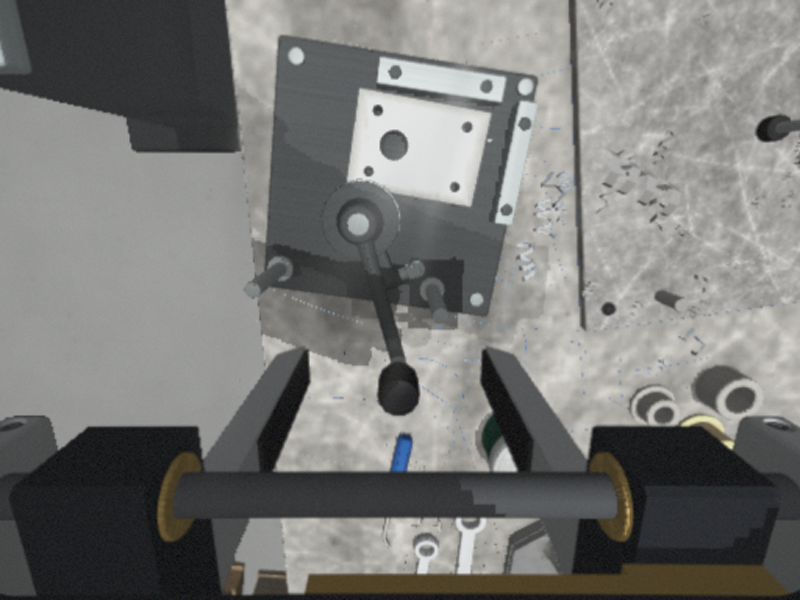

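```bash
python3 - <<'E'
import cv2
im=cv2.imread('pics/wrist1.png')
cv2.imwrite('pics/w1c.png',cv2.resize(im[130:275,150:320],None,fx=4.5,fy=4,interpolation=cv2.INTER_CUBIC))
cv2.imwrite('pics/w1d.png',cv2.resize(im[15:215,155:355],None,fx=3,fy=3,interpolation=cv2.INTER_CUBIC))
E
```

```text
(no output)
```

View pics/w1c.png

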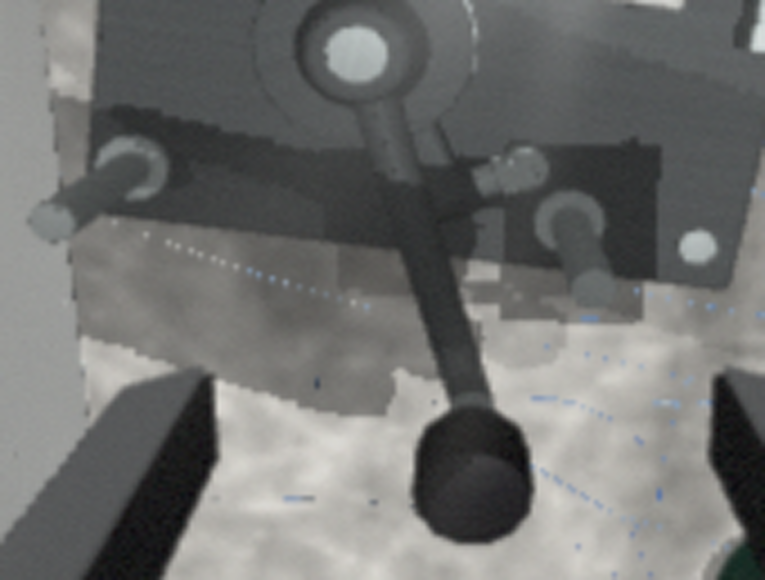

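View pics/w1d.png

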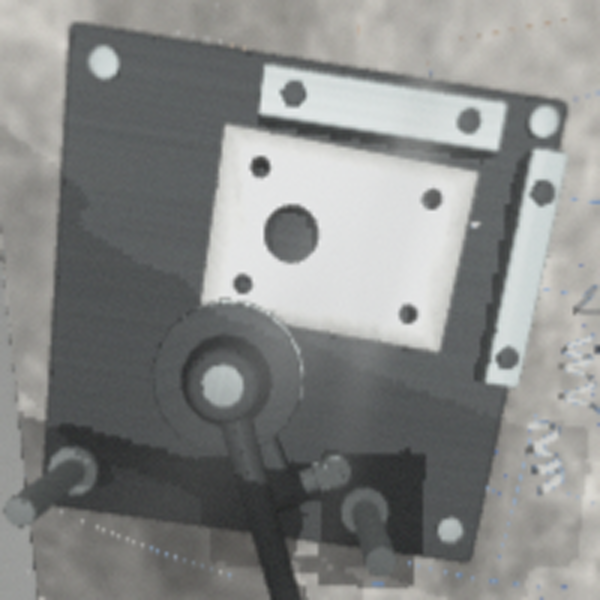

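```bash
python3 - <<'E'
from h import *
c=np.load('c1.npy',allow_pickle=True).item()
d=lambda X,Y,z: onz(c,(155-.33+X/3,15-.33+Y/3),z)
k=lambda X,Y,z: onz(c,(150-.39+X/4.5,130-.37+Y/4),z)
W=np.array([d(567,103,14),d(472,560,14),d(45,503,14),d(72,22,14)])[:,:2]
J=np.array([[88,90],[88,-108],[-114,-108],[-114,90]],float)
jc,wc=J.mean(0),W.mean(0); A=(J-jc);B=(W-wc)
th=np.arctan2((A[:,0]*B[:,1]-A[:,1]*B[:,0]).sum(),(A*B).sum())
Rm=np.array([[np.cos(th),-np.sin(th)],[np.sin(th),np.cos(th)]]);tt=wc-Rm@jc
print(th,tt,(J@Rm.T+tt-W).round(1).tolist())
inv=lambda p:(Rm.T@(np.array(p)[:2]-tt)).round(1).tolist()
print('spindle81',d(222,385,81),inv(d(222,385,81)))
print('knob132',k(474,499,132),inv(k(474,499,132)))
print('pillar tops',inv(k(52,220,94)),inv(k(592,287,94)))
print('block',[inv(d(X,Y,34)) for X,Y in((226,125),(478,170),(441,352),(203,305))])
print('rail inner',inv(d(262,112,30)),inv(d(497,152,30)),'stop', inv(d(533,150,30)), inv(d(487,383,30)))
print('plunger',inv(d(332,472,30)))
E
```

```text
-0.1534191802798363 [ 469.58333431 -251.33285572] [[2.9, 2.3], [1.4, -2.6], [-2.4, -1.6], [-1.9, 1.9]]
spindle81 [ 431.51809797 -280.34051797   81.        ] [-33.2, -34.5]
knob132 [ 458.20444641 -385.91814816  132.        ] [9.3, -134.7]
pillar tops [-98.8, -86.9] [31.7, -87.6]
block [[-46.3, 57.4], [51.7, 55.2], [50.6, -14.0], [-47.9, -9.2]]
rail inner [-33.5, 64.5] [58.4, 63.2] stop [72.1, 65.7] [72.7, -24.0]
plunger [14.3, -70.4]
```

```bash
sed -i 's/^TH=.*/TH=-0.152; T0=np.array([469.7,-251.4])/' h.py; python3 - <<'E'
from h import *
p=j2w([-78,26]); print(p)
rows([p[0],p[1],150],-0.152,4)
E
```

```text
[ 396.53612224 -213.88937496]
w/row [ 0.0008  0.0346 -0.0001]
[-29.2  13.3 -15. ]
[-28.7  13.3 -16. ]
[-28.1  13.3 -17. ]
[-27.5  13.3 -17.9]
```

Request:
carry_out([
  {"x": -29, "y": 13, "z": -15, "wx": 0, "wy": 0.035, "wz": 0, "hand": 1},
  {"x": -29, "y": 13, "z": -16, "wx": 0, "wy": 0.035, "wz": 0, "hand": 1},
  {"x": -28, "y": 13, "z": -17, "wx": 0, "wy": 0.035, "wz": 0, "hand": 1},
  {"x": -27.5, "y": 13, "z": -18, "wx": 0, "wy": 0.035, "wz": 0, "hand": 1},
  {"x": 0, "y": 0, "z": 0, "wx": 0, "wy": 0, "wz": 0, "hand": 1},
])

```text
time_s: 2.0
position: [394.0, -213.3, 149.3]
orientation: [0.454, -0.456, 0.541, -0.541]
ft_force: [0.6, -0.8, 0.1]
opening: 23.2
```

```bash
python3 - <<'E'
from h import *
p=j2w([-78,26]); print(p)
st();rows([p[0],p[1],20],-0.152,5)
E
```

```text
[ 396.53612224 -213.88937496]
t 2.0 pos [ 394.  -213.3  149.3] jig [-80.6  26.2] F [ 0.6 -0.8  0.1] T [-0.02 -0.13 -0.01] open 23.2
axes x [-0.171 -0.985  0.002] y [-0.003 -0.001 -1.   ] z [ 0.985 -0.171 -0.003] zyaw -0.172 q [ 0.6   0.44 -0.23  2.11  0.18  0.61  0.07]
w/row [ 0.0006 -0.0039  0.0003]
[-0.  25.9  0.6]
[ 0.  25.9  0.6]
[ 0.  25.9  0.6]
[ 0.  25.9  0.5]
[ 0.  25.9  0.5]
```

Request:
carry_out([
  {"x": 0, "y": 26, "z": 0.6, "wx": 0, "wy": -0.004, "wz": 0, "hand": 1},
  {"x": 0, "y": 26, "z": 0.6, "wx": 0, "wy": -0.004, "wz": 0, "hand": 1},
  {"x": 0, "y": 26, "z": 0.6, "wx": 0, "wy": -0.004, "wz": 0, "hand": 1},
  {"x": 0, "y": 26, "z": 0.5, "wx": 0, "wy": -0.004, "wz": 0, "hand": 1},
  {"x": 0, "y": 22, "z": 0.5, "wx": 0, "wy": -0.004, "wz": 0, "hand": 1},
])

```text
time_s: 2.62
position: [403.3, -223.5, 22.7]
orientation: [-0.458, 0.458, -0.534, 0.544]
ft_force: [-0.8, -0.2, 0.1]
opening: -0.0
```

```bash
python3 - <<'E'
from h import *
st()
p=j2w([-60,26]);rows([p[0],p[1],21],-0.152,3)
E
```

```text
t 2.62 pos [ 403.3 -223.5   22.7] jig [-69.9  17.5] F [-0.8 -0.2  0.1] T [-0.01 -0.06  0.  ] open -0.0
axes x [-0.162 -0.987  0.009] y [ 0.009 -0.01  -1.   ] z [ 0.987 -0.162  0.01 ] zyaw -0.163 q [ 0.52  0.69 -0.11  2.19  0.3   0.27 -0.02]
w/row [-0.0034 -0.0035  0.003 ]
[-2.9  0.6  3.2]
[-2.9  0.6  3.3]
[-2.8  0.6  3.3]
```

Request:
carry_out([
  {"x": -3.5, "y": 1, "z": 3.3, "wx": 0, "wy": -0.003, "wz": 0, "hand": 1},
  {"x": -3.5, "y": 1, "z": 3.3, "wx": 0, "wy": -0.003, "wz": 0, "hand": 1},
  {"x": -3, "y": 0, "z": 3.3, "wx": 0, "wy": -0.003, "wz": 0, "hand": 1},
])

```text
time_s: 3.0
position: [415.4, -217.3, 20.6]
orientation: [-0.459, 0.46, -0.533, 0.543]
ft_force: [-1.9, 0.1, 0.1]
opening: 0.4
```

Request:
carry_out([
  {"x": 0, "y": 0, "z": 5, "wx": 0, "wy": 0, "wz": 0, "hand": 1},
  {"x": 0, "y": 0, "z": 5, "wx": 0, "wy": 0, "wz": 0, "hand": 1},
])

```text
time_s: 3.25
position: [425.5, -218.8, 21.6]
orientation: [-0.458, 0.46, -0.533, 0.543]
ft_force: [-0.6, 0.3, -0.4]
opening: 0.2
```

```bash
python3 - <<'E'
from h import *
st()
p=j2w([-40,28]);rows([p[0],p[1],20],-0.152,5)
E
```

```text
t 3.25 pos [ 425.5 -218.8   21.6] jig [-48.6  25.5] F [-0.6  0.3 -0.4] T [-0.02  0.28 -0.04] open 0.2
axes x [-0.157 -0.988  0.011] y [ 0.007 -0.012 -1.   ] z [ 0.988 -0.157  0.009] zyaw -0.157 q [ 0.49  0.7  -0.12  2.14  0.29  0.3  -0.03]
w/row [-0.0018 -0.0011  0.0022]
[-0.5  0.3  1.7]
[-0.5  0.3  1.7]
[-0.5  0.3  1.7]
[-0.5  0.3  1.7]
[-0.5  0.3  1.7]
```

Request:
carry_out([
  {"x": -0.5, "y": 0.3, "z": 3, "wx": 0, "wy": 0, "wz": 0, "hand": 1},
  {"x": -0.5, "y": 0.3, "z": 3, "wx": 0, "wy": 0, "wz": 0, "hand": 1},
])

```text
time_s: 3.5
position: [430.9, -219.0, 21.4]
orientation: [-0.458, 0.46, -0.533, 0.542]
ft_force: [-2.8, -0.7, 1.6]
opening: 0.2
```

Request:
carry_out([
  {"x": -0.5, "y": 0.3, "z": 2, "wx": 0, "wy": 0, "wz": 0, "hand": 1},
  {"x": -0.5, "y": 0.3, "z": 2, "wx": 0, "wy": 0, "wz": 0, "hand": 1},
])

```text
time_s: 3.75
position: [432.3, -218.6, 20.7]
orientation: [-0.456, 0.461, -0.535, 0.541]
ft_force: [-6.2, 0.2, 3.4]
opening: 0.4
```

```bash
python3 - <<'E'
from h import *
st(); snap('top','top1.png')
im=cv2.imread('pics/top1.png')[165:275,190:330]
cv2.imwrite('pics/topc1.png',cv2.resize(im,None,fx=5.5,fy=5.4,interpolation=cv2.INTER_CUBIC))
E
```

```text
t 3.75 pos [ 432.3 -218.6   20.7] jig [-41.9  26.8] F [-6.2  0.2  3.4] T [-0.02  1.39  0.01] open 0.4
axes x [-0.158 -0.987  0.011] y [ 0.    -0.012 -1.   ] z [ 0.987 -0.158  0.002] zyaw -0.159 q [ 0.48  0.71 -0.12  2.12  0.28  0.32 -0.03]
```

View pics/topc1.png

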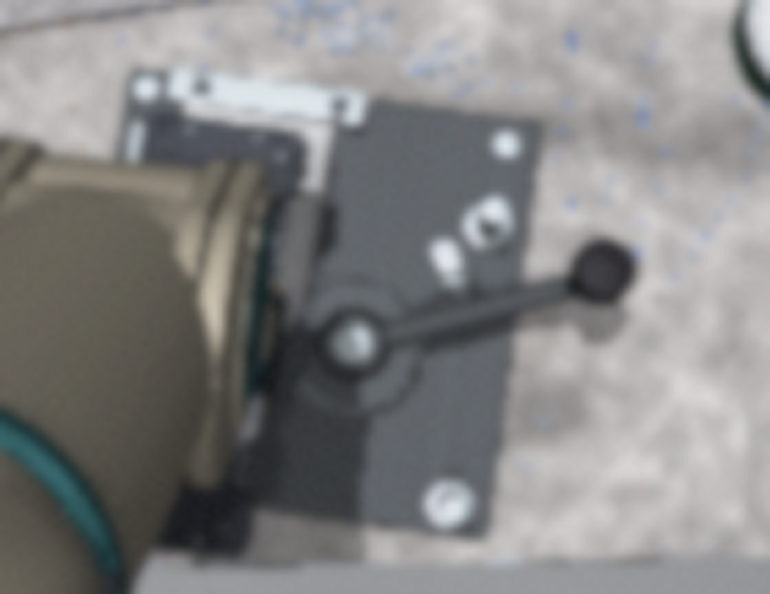

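Request:
carry_out([
  {"x": 0, "y": 0, "z": 4, "wx": 0, "wy": 0, "wz": 0, "hand": 1},
  {"x": 0, "y": 0, "z": 6, "wx": 0, "wy": 0, "wz": 0, "hand": 1},
])

```text
time_s: 4.05
position: [432.2, -218.3, 19.7]
orientation: [0.451, -0.465, 0.541, -0.536]
ft_force: [-13.2, 2.4, 8.4]
opening: 0.6
```

Request:
carry_out([
  {"x": 0, "y": 0, "z": 9, "wx": 0, "wy": 0, "wz": 0, "hand": 1},
  {"x": 0, "y": 0, "z": 12, "wx": 0, "wy": 0, "wz": 0, "hand": 1},
])

```text
time_s: 4.3
position: [431.9, -218.0, 17.8]
orientation: [0.441, -0.473, 0.552, -0.526]
ft_force: [-21.7, 3.9, 18.6]
opening: 0.0
```

```bash
python3 - <<'E'
from h import *
st()
E
```

```text
t 4.3 pos [ 431.9 -218.    17.8] jig [-42.4  27.3] F [-21.7   3.9  18.6] T [ 0.89  4.92 -0.06] open 0.0
axes x [-0.163 -0.987  0.01 ] y [-0.058 -0.    -0.998] z [ 0.985 -0.164 -0.058] zyaw -0.165 q [ 0.48  0.73 -0.13  2.06  0.27  0.42 -0.03]
```

Request:
carry_out([
  {"x": 0, "y": -2, "z": -10, "wx": 0, "wy": 0, "wz": 0, "hand": 1},
  {"x": 0, "y": -5, "z": -10, "wx": 0, "wy": 0, "wz": 0, "hand": 1},
  {"x": 0, "y": -40, "z": 0, "wx": 0, "wy": 0, "wz": 0, "hand": 1},
  {"x": 0, "y": -50, "z": 0, "wx": 0, "wy": 0, "wz": 0, "hand": 0},
  {"x": 0, "y": -50, "z": 0, "wx": 0, "wy": 0, "wz": 0, "hand": 0},
])

```text
time_s: 4.92
position: [423.1, -213.8, 168.2]
orientation: [0.444, -0.472, 0.55, -0.527]
ft_force: [0.5, -0.1, -0.1]
opening: 17.0
```

```bash
python3 - <<'E'
from h import *
st()
im,c=snap('wrist','wrist2.png'); np.save('c2.npy',c,allow_pickle=True)
cv2.imwrite('pics/w2b.png',cv2.resize(im[:,:,::-1],(800,600),interpolation=cv2.INTER_CUBIC))
# lever dir
th=0.397+TH; S=np.array([432.,-280.8]); print('knob',S+110*np.array([np.sin(th),-np.cos(th)]))
E
```

```text
t 4.92 pos [ 423.1 -213.8  168.2] jig [-51.8  30.1] F [ 0.5 -0.1 -0.1] T [-0.08 -0.12  0.03] open 17.0
axes x [-0.161 -0.987  0.008] y [-0.051 -0.    -0.999] z [ 0.986 -0.161 -0.051] zyaw -0.162 q [ 0.56  0.46 -0.23  1.99  0.18  0.76  0.05]
knob [ 458.68119573 -387.51510575]
```

View pics/w2b.png

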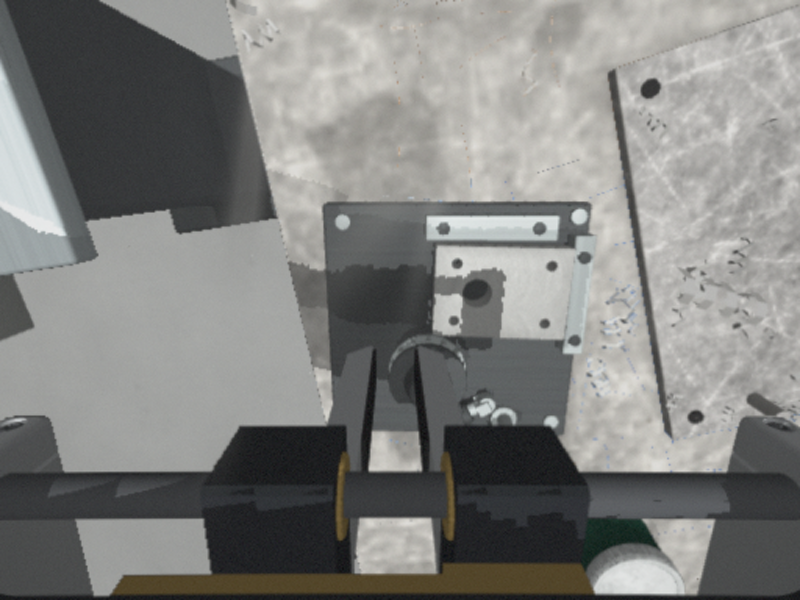

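```bash
python3 - <<'E'
from h import *
rows([458.5,-387,165],0.245,5)
E
```

```text
w/row [ 0.0084 -0.0813  0.0005]
[32.9  1.7 11.8]
[33.8  1.7  9. ]
[34.4  1.8  6.3]
[34.8  1.8  3.4]
[34.9  1.8  0.6]
```

Request:
carry_out([
  {"x": 33, "y": 1, "z": 12, "wx": 0.009, "wy": -0.082, "wz": 0, "hand": 0},
  {"x": 34, "y": 1, "z": 9, "wx": 0.009, "wy": -0.082, "wz": 0, "hand": 0},
  {"x": 34.5, "y": 1, "z": 6.3, "wx": 0.009, "wy": -0.082, "wz": 0, "hand": 0},
  {"x": 35, "y": 1, "z": 3.4, "wx": 0.009, "wy": -0.082, "wz": 0, "hand": 0},
  {"x": 35, "y": 1, "z": 0.6, "wx": 0.009, "wy": -0.082, "wz": 0, "hand": 0},
])

```text
time_s: 5.6
position: [470.7, -391.7, 176.6]
orientation: [0.565, -0.56, 0.418, -0.438]
ft_force: [0.7, 0.4, -0.5]
opening: 70.9
```

```bash
python3 - <<'E'
from h import *
st(); rows([458.5,-387,135],0.245,3)
im,c=snap('wrist','wrist3.png')
im2=arm.grab_frame('top'); cv2.imwrite('pics/w3.png',np.hstack([im[:,:,::-1][100:,:][:,60:450],cv2.resize(im2[165:275,190:330,::-1],(362,284))]))
E
```

```text
t 5.6 pos [ 470.7 -391.7  176.6] jig [  22.3 -138.6] F [ 0.7  0.4 -0.5] T [ 0.04 -0.07  0.  ] open 70.9
axes x [ 0.267 -0.963  0.019] y [ 0.028 -0.012 -1.   ] z [0.963 0.267 0.023] zyaw 0.271 q [ 0.87  0.61 -0.36  1.68  0.26  0.86  0.69]
w/row [-0.0079  0.0085  0.0063]
[-2.9 13.7 -3.8]
[-2.8 13.8 -3.8]
[-2.6 13.8 -3.7]
```

View pics/w3.png

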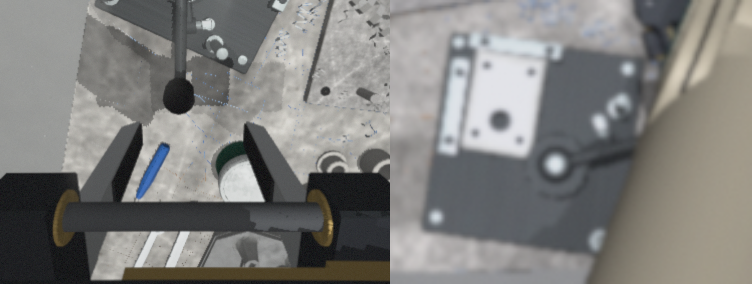

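```bash
python3 - <<'E'
from h import *
c=arm.get_calibration('wrist'); s=arm.observe()
for P in ([458.5,-387,132],[458.5,-387,100],s['position']): print(P,proj(c,P))
im=cv2.imread('pics/wrist3.png'); g=im[170:225,205:275]; cv2.imwrite('pics/w3k.png',cv2.resize(g,None,fx=8,fy=8,interpolation=cv2.INTER_CUBIC))
E
```

```text
[458.5, -387, 132] [[241.40064541 196.96958987]]
[458.5, -387, 100] [[241.95840772 186.47423019]]
[ 469.60221534 -395.64503105  176.12345019] [[252.68308154 231.83587049]]
```

View pics/w3k.png

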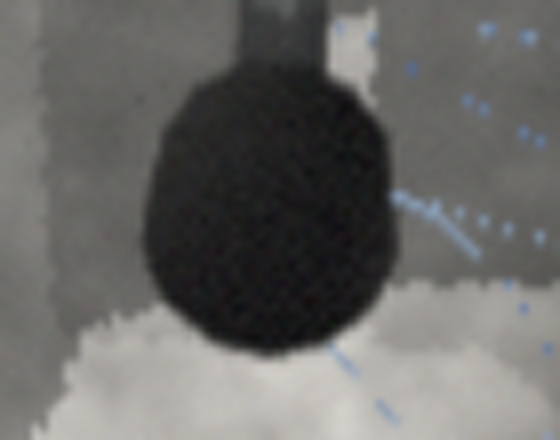

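```bash
python3 - <<'E'
from h import *
st(); rows([458,-386.5,150],0.245,3)
im,c=snap('wrist','wrist4.png'); np.save('c4.npy',c,allow_pickle=True)
cv2.imwrite('pics/w4k.png',cv2.resize(im[170:235,195:295,::-1],None,fx=7,fy=7,interpolation=cv2.INTER_CUBIC))
E
```

```text
t 5.7 pos [ 469.6 -395.6  176.1] jig [  21.7 -142.6] F [-0.2  0.5 -0.5] T [-0.07 -0.01  0.04] open 79.4
axes x [ 0.26  -0.965  0.021] y [ 0.028 -0.015 -1.   ] z [0.965 0.26  0.023] zyaw 0.263 q [ 0.88  0.61 -0.35  1.68  0.26  0.86  0.68]
w/row [-0.0076  0.006   0.0071]
[-4.1  8.6 -3.1]
[-4.1  8.6 -3.1]
[-4.   8.7 -3.1]
```

View pics/w4k.png

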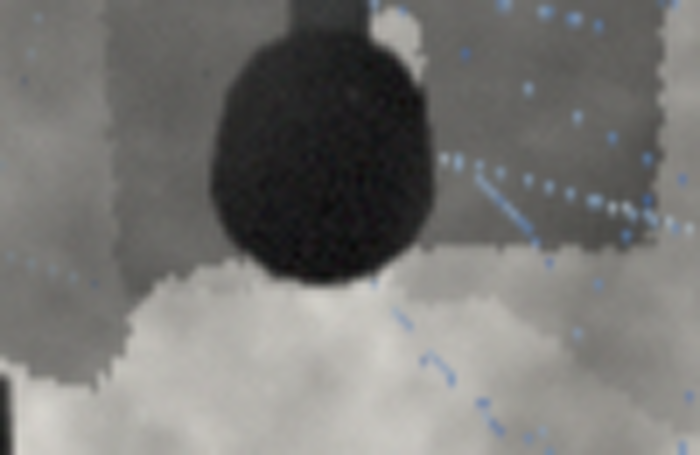

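Request:
carry_out([
  {"x": -4.1, "y": 8.6, "z": -3.3, "wx": -0.0076, "wy": 0.006, "wz": 0.007, "hand": 0},
  {"x": -4.1, "y": 8.6, "z": -3.3, "wx": -0.0076, "wy": 0.006, "wz": 0.007, "hand": 0},
  {"x": -4, "y": 8.6, "z": -3.2, "wx": -0.0076, "wy": 0.006, "wz": 0.007, "hand": 0},
  {"x": 0, "y": 0, "z": 0, "wx": 0, "wy": 0, "wz": 0, "hand": 0},
])

```text
time_s: 6.25
position: [457.5, -378.7, 148.2]
orientation: [0.559, -0.557, 0.436, -0.433]
ft_force: [-0.4, -0.2, -0.0]
opening: 94.1
```

```bash
python3 - <<'E'
from h import *
st(); rows([458.3,-386.2,98],0.245,3)
E
```

```text
t 6.25 pos [ 457.5 -378.7  148.2] jig [   7.3 -127.7] F [-0.4 -0.2 -0. ] T [-0.04 -0.11  0.09] open 94.1
axes x [ 0.246 -0.969 -0.005] y [-0.002  0.005 -1.   ] z [ 0.969  0.246 -0.001] zyaw 0.249 q [ 0.86  0.64 -0.34  1.73  0.27  0.83  0.65]
w/row [ 0.0003  0.0012 -0.0017]
[ 2.6 16.7 -0.3]
[ 2.5 16.7 -0.3]
[ 2.5 16.7 -0.4]
```

Request:
carry_out([
  {"x": 2.6, "y": 16.7, "z": -0.3, "wx": 0, "wy": 0, "wz": 0, "hand": 0},
  {"x": 2.5, "y": 16.7, "z": -0.3, "wx": 0, "wy": 0, "wz": 0, "hand": 0},
  {"x": 2.5, "y": 16.7, "z": -0.3, "wx": 0, "wy": 0, "wz": 0, "hand": 0},
  {"x": 0, "y": 0, "z": 0, "wx": 0, "wy": 0, "wz": 0, "hand": 0},
])

```text
time_s: 6.75
position: [458.4, -386.4, 93.8]
orientation: [0.559, -0.557, 0.436, -0.432]
ft_force: [-0.3, -0.2, 0.2]
opening: 94.2
```

```bash
python3 - <<'E'
from h import *
st(); rows([458.3,-386.2,98],0.245,1)
im,c=snap('wrist','wrist5.png')
cv2.imwrite('pics/w5.png',cv2.resize(im[:,:,::-1],(800,600)))
E
```

```text
t 6.75 pos [ 458.4 -386.4   93.8] jig [   9.2 -135.2] F [-0.3 -0.2  0.2] T [-0.01 -0.09  0.03] open 94.2
axes x [ 0.246 -0.969 -0.006] y [-0.003  0.005 -1.   ] z [ 0.969  0.246 -0.002] zyaw 0.249 q [ 0.85  0.71 -0.31  1.75  0.3   0.73  0.63]
w/row [ 0.0015  0.0038 -0.0056]
[-0.3 -4.2 -0. ]
```

View pics/w5.png

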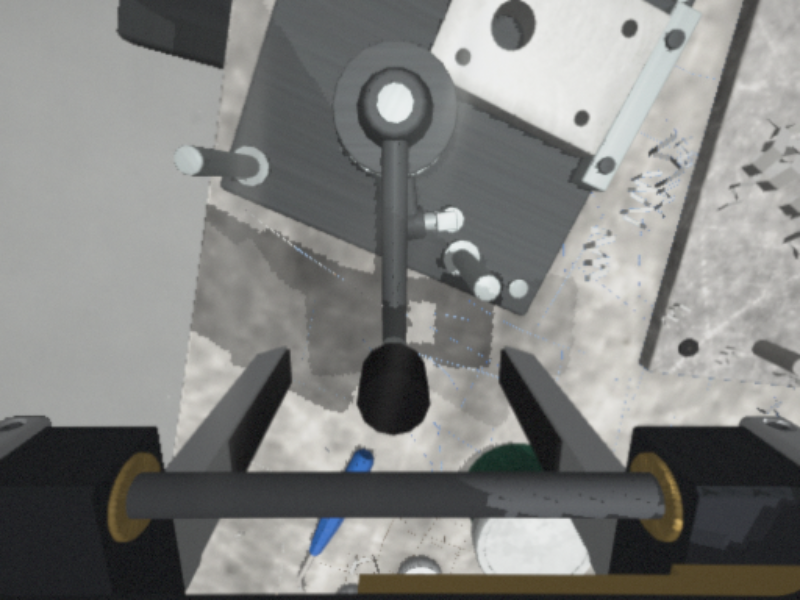

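Request:
carry_out([
  {"x": 0, "y": -4, "z": 0, "wx": 0, "wy": 0, "wz": 0, "hand": 1},
  {"x": 0, "y": 0, "z": 0, "wx": 0, "wy": 0, "wz": 0, "hand": 1},
  {"x": 0, "y": 0, "z": 0, "wx": 0, "wy": 0, "wz": 0, "hand": 1},
  {"x": 0, "y": 0, "z": 0, "wx": 0, "wy": 0, "wz": 0, "hand": 1},
  {"x": 0, "y": 0, "z": 0, "wx": 0, "wy": 0, "wz": 0, "hand": 1},
])

```text
time_s: 7.42
position: [460.1, -387.3, 100.7]
orientation: [0.559, -0.557, 0.434, -0.434]
ft_force: [-0.6, -0.2, 1.0]
opening: 47.2
```

Request:
carry_out([
  {"x": 0, "y": 0, "z": 0, "wx": 0, "wy": 0, "wz": 0, "hand": 1},
  {"x": 0, "y": 0, "z": 0, "wx": 0, "wy": 0, "wz": 0, "hand": 1},
])

```text
time_s: 7.68
position: [460.1, -387.3, 100.8]
orientation: [0.559, -0.557, 0.434, -0.434]
ft_force: [0.8, 0.6, 0.0]
opening: 27.4
```

```bash
python3 - <<'E'
from h import *
st()
E
```

```text
t 7.67 pos [ 460.1 -387.3  100.8] jig [  11.1 -135.8] F [0.8 0.6 0. ] T [-0.04 -0.11 -0.01] open 27.4
axes x [ 0.246 -0.969 -0.002] y [ 0.001  0.002 -1.   ] z [0.969 0.246 0.002] zyaw 0.249 q [ 0.85  0.7  -0.31  1.75  0.3   0.74  0.63]
```

Request:
carry_out([
  {"x": 0, "y": 0, "z": 0, "wx": 0, "wy": 0, "wz": 0, "hand": 1},
  {"x": 0, "y": 0, "z": 0, "wx": 0, "wy": 0, "wz": 0, "hand": 1},
  {"x": 0, "y": -4, "z": 0, "wx": 0, "wy": 0, "wz": 0, "hand": 1},
  {"x": 0, "y": -4, "z": 0, "wx": 0, "wy": 0, "wz": 0, "hand": 1},
])

```text
time_s: 8.18
position: [459.7, -387.2, 108.0]
orientation: [0.559, -0.557, 0.435, -0.434]
ft_force: [0.4, -0.5, -5.7]
opening: 27.4
```

```bash
python3 - <<'E'
from h import *
st()
E
```

```text
t 8.18 pos [ 459.7 -387.2  108. ] jig [  10.7 -135.7] F [ 0.4 -0.5 -5.7] T [-0.29 -0.43 -0.13] open 27.4
axes x [ 0.246 -0.969 -0.003] y [ 0.     0.003 -1.   ] z [0.969 0.246 0.001] zyaw 0.249 q [ 0.85  0.69 -0.32  1.74  0.29  0.75  0.64]
```

Request:
carry_out([
  {"x": 0, "y": -3, "z": 0, "wx": 0, "wy": 0, "wz": 0, "hand": 1},
  {"x": 0, "y": -2, "z": 0, "wx": 0, "wy": 0, "wz": 0, "hand": 1},
  {"x": 0, "y": 0, "z": 0, "wx": 0, "wy": 0, "wz": 0, "hand": 1},
])

```text
time_s: 8.55
position: [459.6, -387.2, 112.9]
orientation: [0.559, -0.557, 0.435, -0.434]
ft_force: [0.7, -0.2, -5.9]
opening: 27.3
```

```bash
cat >>h.py <<'E'
S0=np.array([432.,-280.8])
def lev():
    s,Rm=st(); d=s['position'][:2]-S0; r=np.hypot(*d); print('r',r.round(1),'leverdir(jig)',round(float(np.arctan2(d[0],-d[1])-TH),3),'tool-tangent err',round(float(np.arctan2(Rm[1,2],Rm[0,2])-np.arctan2(d[0],-d[1])),3),'z',s['position'][2].round(1)); return s,Rm,d,r
def arc(dth,n,zt=None,r=110):
    """rows swinging knob by dth (CCW+) in n rows about S0, tool keeps tangent"""
    s,Rm,d,rr=lev(); a0=np.arctan2(d[0],-d[1])
    Z=s['position'][2]; zt=Z if zt is None else zt
    P=s['position']; Q=Rm
    for i in range(1,n+1):
        a=a0+dth*i/n; t=np.array([S0[0]+r*np.sin(a),S0[1]-r*np.cos(a),Z+(zt-Z)*i/n])
        z=np.array([np.cos(a),np.sin(a),0]);y=np.array([0,0,-1.]);G=np.c_[np.cross(y,z),y,z]
        print('shift',(Q.T@(t-P)).round(1),'w',R.from_matrix(Q.T@G).as_rotvec().round(3)); P=t;Q=G
E
python3 - <<'E'
from h import *
im=arm.grab_frame('side'); cv2.imwrite('pics/s6.png',cv2.resize(im[150:280,150:320,::-1],None,fx=4,fy=4,interpolation=cv2.INTER_CUBIC))
arc(-0.8,8)
E
```

```text
t 8.6 pos [ 459.6 -387.2  112.9] jig [  10.6 -135.7] F [ 1.3 -0.7 -5.6] T [-0.33 -0.44 -0.07] open 27.3
axes x [ 0.246 -0.969 -0.003] y [ 0.     0.003 -1.   ] z [0.969 0.246 0.001] zyaw 0.248 q [ 0.85  0.69 -0.32  1.74  0.29  0.76  0.64]
r 109.9 leverdir(jig) 0.406 tool-tangent err -0.006 z 112.9
shift [ -0.4  -0.  -11. ] w [-0.001  0.094 -0.003]
shift [ -0.5   0.  -11. ] w [0.  0.1 0. ]
shift [ -0.5   0.  -11. ] w [0.  0.1 0. ]
shift [ -0.5   0.  -11. ] w [0.  0.1 0. ]
shift [ -0.5   0.  -11. ] w [0.  0.1 0. ]
shift [ -0.5   0.  -11. ] w [0.  0.1 0. ]
shift [ -0.5   0.  -11. ] w [0.  0.1 0. ]
shift [ -0.5   0.  -11. ] w [0.  0.1 0. ]
```

View pics/s6.png

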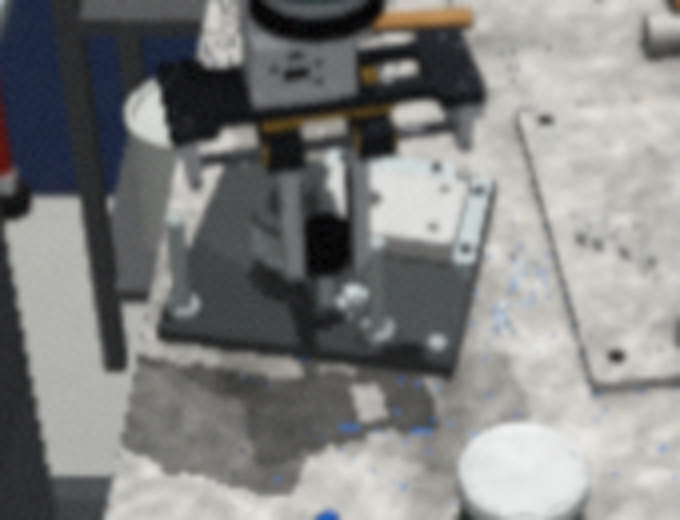

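Request:
carry_out([
  {"x": -0.4, "y": 0, "z": -11, "wx": 0, "wy": 0.094, "wz": 0, "hand": 1},
  {"x": -0.5, "y": 0, "z": -11, "wx": 0, "wy": 0.1, "wz": 0, "hand": 1},
  {"x": -0.5, "y": 0, "z": -11, "wx": 0, "wy": 0.1, "wz": 0, "hand": 1},
  {"x": -0.5, "y": 0, "z": -11, "wx": 0, "wy": 0.1, "wz": 0, "hand": 1},
])

```text
time_s: 9.1
position: [414.7, -389.8, 112.2]
orientation: [0.46, -0.458, 0.539, -0.537]
ft_force: [0.6, -0.5, -6.2]
opening: 27.3
```

```bash
python3 - <<'E'
from h import *
lev()
E
```

```text
t 9.1 pos [ 414.7 -389.8  112.2] jig [ -33.4 -145.1] F [ 0.6 -0.5 -6.2] T [-0.22 -0.35 -0.05] open 27.3
axes x [-0.156 -0.988 -0.004] y [-0.     0.004 -1.   ] z [ 0.988 -0.156 -0.001] zyaw -0.157 q [ 0.84  0.64 -0.21  1.83  0.19  0.69  0.37]
r 110.4 leverdir(jig) -0.005 tool-tangent err 0.0 z 112.2
```

Request:
carry_out([
  {"x": -0.5, "y": 0, "z": -11, "wx": 0, "wy": 0.1, "wz": 0, "hand": 1},
  {"x": -0.5, "y": 0, "z": -11, "wx": 0, "wy": 0.1, "wz": 0, "hand": 1},
  {"x": -0.5, "y": 0, "z": -11, "wx": 0, "wy": 0.1, "wz": 0, "hand": 1},
  {"x": -0.5, "y": 0, "z": -11, "wx": 0, "wy": 0.1, "wz": 0, "hand": 1},
  {"x": 0, "y": 0, "z": -2, "wx": 0, "wy": 0.02, "wz": 0, "hand": 1},
])

```text
time_s: 9.72
position: [369.7, -372.8, 112.2]
orientation: [0.333, -0.332, 0.625, -0.622]
ft_force: [-0.2, -0.7, -5.6]
opening: 27.2
```

```bash
python3 - <<'E'
from h import *
arc(-0.01,1)
E
```

```text
t 9.72 pos [ 369.7 -372.8  112.2] jig [ -80.4 -135.1] F [-0.2 -0.7 -5.6] T [-0.42 -0.21  0.02] open 27.2
axes x [-0.557 -0.831 -0.003] y [-0.001  0.004 -1.   ] z [ 0.831 -0.557 -0.003] zyaw -0.591 q [ 0.8   0.59 -0.09  1.95  0.08  0.61  0.07]
r 111.1 leverdir(jig) -0.443 tool-tangent err 0.005 z 112.2
shift [-1.1  0.  -1.1] w [ 0.003  0.015 -0.003]
```

Request:
carry_out([
  {"x": 0, "y": 4, "z": 1, "wx": 0, "wy": 0, "wz": 0, "hand": 1},
  {"x": 0, "y": 4, "z": 0, "wx": 0, "wy": 0, "wz": 0, "hand": 1},
  {"x": 0, "y": 3, "z": 0, "wx": 0, "wy": 0, "wz": 0, "hand": 1},
  {"x": 0, "y": 1, "z": 0, "wx": 0, "wy": 0, "wz": 0, "hand": 1},
])

```text
time_s: 10.22
position: [371.0, -374.1, 100.4]
orientation: [0.335, -0.334, 0.624, -0.622]
ft_force: [-2.5, 1.2, 9.9]
opening: 26.9
```

```bash
python3 - <<'E'
from h import *
arc(0.4,4)
E
```

```text
t 10.22 pos [ 371.  -374.1  100.4] jig [ -79.  -136.3] F [-2.5  1.2  9.9] T [0.07 0.31 0.3 ] open 26.9
axes x [-0.553 -0.833 -0.002] y [-0.001  0.003 -1.   ] z [ 0.833 -0.553 -0.003] zyaw -0.585 q [ 0.8   0.61 -0.09  1.96  0.09  0.59  0.07]
r 111.5 leverdir(jig) -0.427 tool-tangent err -0.007 z 100.4
shift [-2.1 -0.  11. ] w [ 0.003 -0.107 -0.002]
shift [-0.5  0.  11. ] w [ 0.  -0.1  0. ]
shift [-0.5  0.  11. ] w [ 0.  -0.1  0. ]
shift [-0.5  0.  11. ] w [ 0.  -0.1  0. ]
```

Request:
carry_out([
  {"x": -0.8, "y": -0.3, "z": 8, "wx": 0, "wy": -0.07, "wz": 0, "hand": 1},
  {"x": -0.8, "y": 0, "z": 11, "wx": 0, "wy": -0.1, "wz": 0, "hand": 1},
])

```text
time_s: 10.48
position: [385.5, -381.5, 100.8]
orientation: [0.386, -0.387, 0.595, -0.589]
ft_force: [-2.2, 1.8, -3.1]
opening: 27.5
```

```bash
python3 - <<'E'
from h import *
s,Rm,d,r=lev(); print('tangential F',(Rm.T@s['ft_force']).round(1))
E
```

```text
t 10.47 pos [ 385.5 -381.5  100.8] jig [ -63.5 -141.3] F [-2.2  1.8 -3.1] T [-0.1  -0.09 -0.48] open 27.5
axes x [-0.402 -0.916 -0.003] y [-0.006  0.006 -1.   ] z [ 0.916 -0.402 -0.008] zyaw -0.413 q [ 0.82  0.63 -0.13  1.91  0.13  0.63  0.19]
r 110.9 leverdir(jig) -0.281 tool-tangent err 0.019 z 100.8
tangential F [-0.7  3.1 -2.7]
```

Request:
carry_out([
  {"x": -0.5, "y": 0.3, "z": 8, "wx": 0, "wy": -0.065, "wz": 0, "hand": 1},
  {"x": -0.5, "y": 0.3, "z": 8, "wx": 0, "wy": -0.07, "wz": 0, "hand": 1},
])

```text
time_s: 10.72
position: [400.1, -386.9, 100.6]
orientation: [0.425, -0.426, 0.568, -0.561]
ft_force: [-3.7, 1.1, 0.8]
opening: 27.2
```

```bash
python3 - <<'E'
from h import *
s,Rm,d,r=lev(); print('tangential F',(Rm.T@s['ft_force']).round(1))
im,c=snap('wrist','wrist6.png')
cv2.imwrite('pics/w6.png',cv2.resize(im[:,:,::-1],(800,600)))
E
```

```text
t 10.72 pos [ 400.1 -386.9  100.6] jig [ -48.3 -144.4] F [-3.7  1.1  0.8] T [ 0.09 -0.06 -0.37] open 27.2
axes x [-0.274 -0.962 -0.005] y [-0.007  0.007 -1.   ] z [ 0.962 -0.274 -0.009] zyaw -0.278 q [ 0.83  0.64 -0.17  1.87  0.17  0.66  0.28]
r 110.8 leverdir(jig) -0.14 tool-tangent err 0.014 z 100.6
tangential F [-0.  -0.7 -3.8]
```

View pics/w6.png

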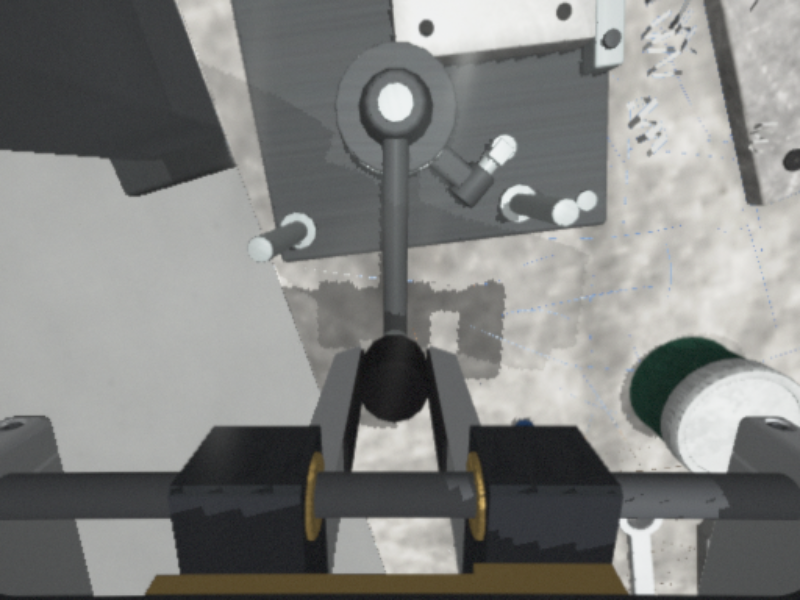

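```bash
python3 - <<'E'
from h import *
c=arm.get_calibration('wrist')
for X,Y in((503,148),(470,190)):
    for z in (24,34,40):
        p=w2j(onz(c,(X/1.5625,Y/1.5625),z)); q=p-[-32.5,-35]; print(z,p.round(1),np.hypot(*q).round(1),np.arctan2(q[0],-q[1]).round(3))
E
```

```text
24 [ 24.6 -57.4] 61.4 1.198
34 [ 22.3 -57.7] 59.3 1.178
40 [ 20.9 -57.9] 58.1 1.165
24 [  4.9 -77.6] 56.6 0.72
34 [  3.3 -77.1] 55.3 0.704
40 [  2.3 -76.9] 54.5 0.694
```

```bash
python3 - <<'E'
from h import *
arc(0.5,5)
E
```

```text
t 10.78 pos [ 401.2 -387.1  100.7] jig [ -47.2 -144.5] F [-3.2  0.4  2. ] T [-0.27  0.22 -0.16] open 27.7
axes x [-0.272 -0.962 -0.005] y [-0.006  0.007 -1.   ] z [ 0.962 -0.272 -0.008] zyaw -0.275 q [ 0.83  0.64 -0.17  1.86  0.17  0.66  0.28]
r 110.7 leverdir(jig) -0.13 tool-tangent err 0.007 z 100.7
shift [-1.2 -0.1 11. ] w [ 0.008 -0.093 -0.005]
shift [-0.5  0.  11. ] w [ 0.  -0.1  0. ]
shift [-0.5  0.  11. ] w [ 0.  -0.1  0. ]
shift [-0.5  0.  11. ] w [ 0.  -0.1  0. ]
shift [-0.5  0.  11. ] w [ 0.  -0.1  0. ]
```

Request:
carry_out([
  {"x": -0.8, "y": 0, "z": 11, "wx": 0.008, "wy": -0.095, "wz": -0.005, "hand": 1},
  {"x": -0.5, "y": 0, "z": 11, "wx": 0, "wy": -0.1, "wz": 0, "hand": 1},
  {"x": -0.5, "y": 0, "z": 11, "wx": 0, "wy": -0.1, "wz": 0, "hand": 1},
  {"x": -0.5, "y": 0, "z": 11, "wx": 0, "wy": -0.1, "wz": 0, "hand": 1},
  {"x": -0.5, "y": 0, "z": 11, "wx": 0, "wy": -0.1, "wz": 0, "hand": 1},
])

```text
time_s: 11.4
position: [453.8, -388.8, 100.8]
orientation: [0.551, -0.551, 0.445, -0.441]
ft_force: [-1.4, 1.2, -1.9]
opening: 27.5
```

```bash
python3 - <<'E'
from h import *
s=arm.observe(); Rm=rot(s['orientation']);print('tool F',(Rm.T@s['ft_force']).round(1))
arc(0.2,4)
im,c=snap('wrist','wrist7.png')
cv2.imwrite('pics/w7.png',cv2.resize(im[:,:,::-1],(800,600)))
E
```

```text
tool F [-1.5  1.9 -1.1]
t 11.4 pos [ 453.8 -388.8  100.8] jig [   5.1 -138.2] F [-1.4  1.2 -1.9] T [ 0.08 -0.06 -0.62] open 27.5
axes x [ 0.215 -0.977 -0.004] y [-0.003  0.004 -1.   ] z [ 0.977  0.215 -0.002] zyaw 0.217 q [ 0.86  0.7  -0.31  1.75  0.3   0.74  0.61]
r 110.2 leverdir(jig) 0.352 tool-tangent err 0.017 z 100.8
shift [-0.2 -0.   5.5] w [ 0.002 -0.033 -0.004]
shift [-0.1  0.   5.5] w [ 0.   -0.05  0.  ]
shift [-0.1  0.   5.5] w [ 0.   -0.05  0.  ]
shift [-0.1  0.   5.5] w [ 0.   -0.05  0.  ]
```

View pics/w7.png

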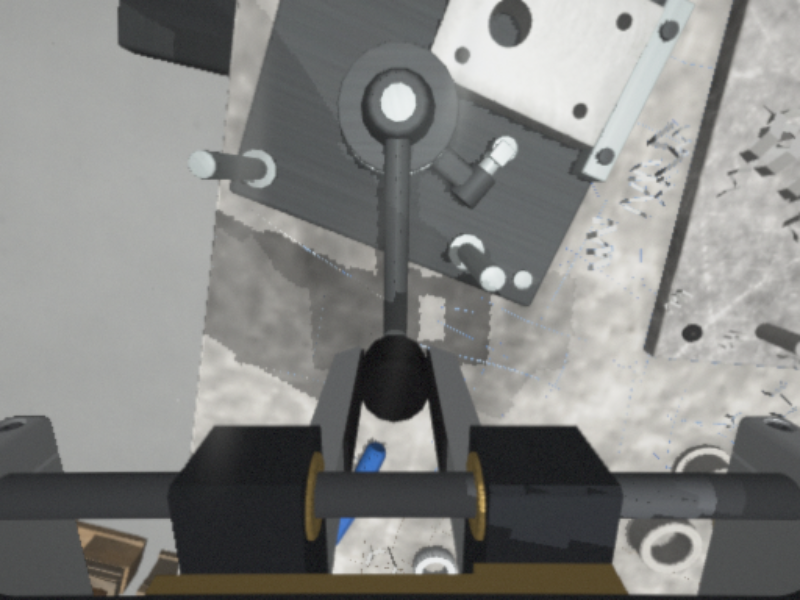

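Request:
carry_out([
  {"x": -0.2, "y": 0, "z": 5.5, "wx": 0, "wy": -0.035, "wz": 0, "hand": 1},
  {"x": -0.1, "y": 0, "z": 5.5, "wx": 0, "wy": -0.05, "wz": 0, "hand": 1},
  {"x": -0.1, "y": 0, "z": 5.5, "wx": 0, "wy": -0.05, "wz": 0, "hand": 1},
])

```text
time_s: 11.82
position: [469.6, -384.2, 100.7]
orientation: [0.581, -0.581, 0.405, -0.401]
ft_force: [-1.9, 0.3, 0.4]
opening: 27.3
```

```bash
python3 - <<'E'
from h import *
s=arm.observe(); Rm=rot(s['orientation']);print('tool F',(Rm.T@s['ft_force']).round(1))
arc(0.2,4)
im,c=snap('wrist','wrist8.png')
cv2.imwrite('pics/w8.png',cv2.resize(im[:200,150:512,::-1],None,fx=2.2,fy=2.2))
E
```

```text
tool F [-1.  -0.4 -1.7]
t 11.82 pos [ 469.6 -384.2  100.7] jig [  20.  -131.3] F [-1.9  0.3  0.4] T [-0.03  0.01 -0.54] open 27.3
axes x [ 0.35  -0.937 -0.005] y [-0.005  0.004 -1.   ] z [ 0.937  0.35  -0.003] zyaw 0.357 q [ 0.85  0.72 -0.35  1.73  0.33  0.76  0.7 ]
r 110.1 leverdir(jig) 0.5 tool-tangent err 0.009 z 100.7
shift [-0.2 -0.   5.5] w [ 0.003 -0.041 -0.005]
shift [-0.1  0.   5.5] w [ 0.   -0.05  0.  ]
shift [-0.1  0.   5.5] w [ 0.   -0.05  0.  ]
shift [-0.1  0.   5.5] w [ 0.   -0.05  0.  ]
```

View pics/w8.png

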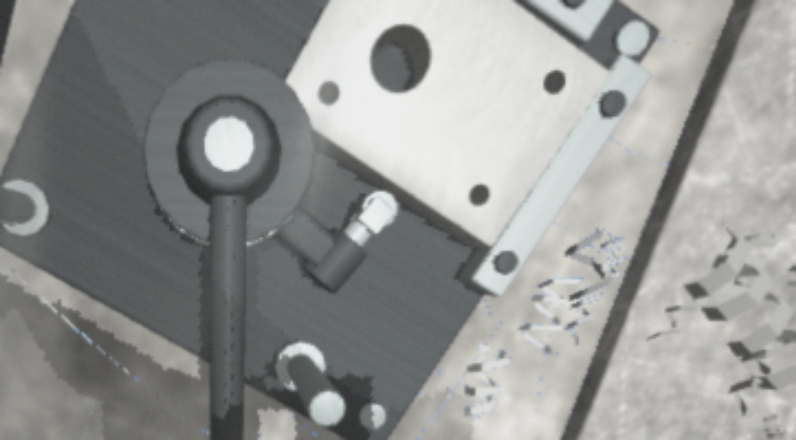

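Request:
carry_out([
  {"x": -0.2, "y": 0, "z": 5.5, "wx": 0, "wy": -0.041, "wz": -0.003, "hand": 1},
  {"x": -0.1, "y": 0, "z": 5.5, "wx": 0, "wy": -0.05, "wz": 0, "hand": 1},
])

```text
time_s: 12.12
position: [479.9, -380.0, 100.7]
orientation: [-0.599, 0.601, -0.376, 0.373]
ft_force: [-3.1, -0.1, 0.3]
opening: 27.4
```

```bash
python3 - <<'E'
from h import *
s=arm.observe(); Rm=rot(s['orientation']);print('tool F',(Rm.T@s['ft_force']).round(1))
arc(0.1,4)
im,c=snap('wrist','wrist9.png')
cv2.imwrite('pics/w9.png',cv2.resize(im[:200,150:512,::-1],None,fx=2.2,fy=2.2))
E
```

```text
tool F [-1.3 -0.3 -2.9]
t 12.12 pos [ 479.9 -380.   100.7] jig [  29.5 -125.5] F [-3.1 -0.1  0.3] T [-0.04  0.35 -0.53] open 27.4
axes x [ 0.44  -0.898 -0.002] y [-0.004  0.    -1.   ] z [ 0.898  0.44  -0.004] zyaw 0.455 q [ 0.85  0.73 -0.37  1.71  0.36  0.77  0.76]
r 110.1 leverdir(jig) 0.602 tool-tangent err 0.005 z 100.7
shift [-0.1 -0.   2.8] w [ 0.004 -0.02  -0.002]
shift [-0.   0.   2.7] w [ 0.    -0.025  0.   ]
shift [-0.   0.   2.7] w [ 0.    -0.025  0.   ]
shift [-0.   0.   2.7] w [ 0.    -0.025  0.   ]
```

View pics/w9.png

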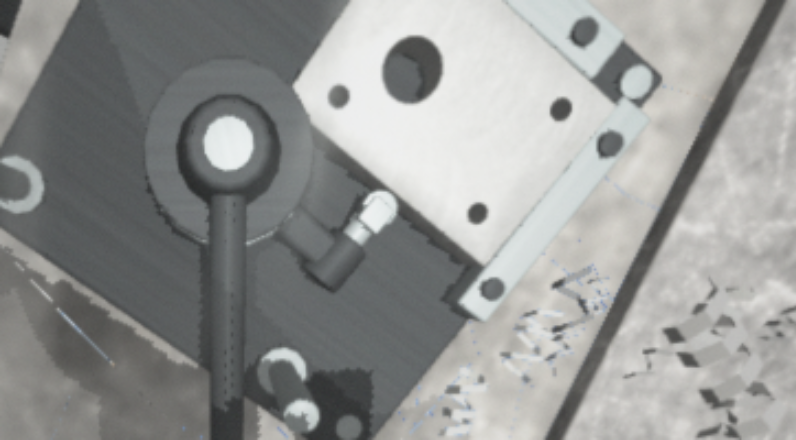

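```bash
python3 - <<'E'
from h import *
c=arm.get_calibration('wrist')
f=lambda X,Y,z:w2j(onz(c,(150-.3+X/2.2,-.3+Y/2.2),z)).round(1)
for z in (24,34): 
    p=f(380,208,z); q=p-[-32.5,-35]; print('roller',p,np.hypot(*q),np.arctan2(q[0],-q[1]))
print('block -y edge top', f(313,125,34),f(485,265,34)); print('rail end',f(483,320,30),'stop inner',f(620,100,30),'block corner',f(617,105,34))
print('spindle',f(229,143,81))
E
```

```text
roller [ 24.7 -12.6] 61.42963454229563 1.9440476921427643
roller [ 23.1 -14.4] 59.29350723308582 1.9256191296956477
block -y edge top [-14.9  -6.2] [69.6 -7.5]
rail end [ 84.7 -23.2] stop inner [72.1 64.9] block corner [71.  61.1]
spindle [-32.5 -34.7]
```

Request:
carry_out([
  {"x": -0.1, "y": 0, "z": 2.8, "wx": 0, "wy": -0.02, "wz": 0, "hand": 1},
  {"x": 0, "y": 0, "z": 2.8, "wx": 0, "wy": -0.025, "wz": 0, "hand": 1},
  {"x": 0, "y": 0, "z": 2.8, "wx": 0, "wy": -0.025, "wz": 0, "hand": 1},
])

```text
time_s: 12.55
position: [486.8, -376.2, 100.6]
orientation: [-0.612, 0.615, -0.353, 0.349]
ft_force: [-5.9, -2.6, 1.4]
opening: 27.3
```

```bash
python3 - <<'E'
from h import *
s=arm.observe(); Rm=rot(s['orientation']);print('tool F',(Rm.T@s['ft_force']).round(1))
arc(0.1,4)
im,c=snap('wrist','wrist10.png')
cv2.imwrite('pics/w10.png',cv2.resize(im[:200,150:512,::-1],None,fx=2.2,fy=2.2))
E
```

```text
tool F [-0.8 -1.4 -6.4]
t 12.55 pos [ 486.8 -376.2  100.6] jig [  35.8 -120.8] F [-5.9 -2.6  1.4] T [-0.36  0.96 -0.39] open 27.3
axes x [ 0.506 -0.862 -0.003] y [-0.007 -0.    -1.   ] z [ 0.862  0.506 -0.006] zyaw 0.531 q [ 0.85  0.73 -0.39  1.7   0.37  0.79  0.81]
r 110.0 leverdir(jig) 0.673 tool-tangent err 0.01 z 100.6
shift [-0.  -0.   2.8] w [ 0.006 -0.015 -0.003]
shift [-0.   0.   2.7] w [ 0.    -0.025  0.   ]
shift [-0.   0.   2.7] w [ 0.    -0.025  0.   ]
shift [-0.   0.   2.7] w [ 0.    -0.025  0.   ]
```

View pics/w10.png

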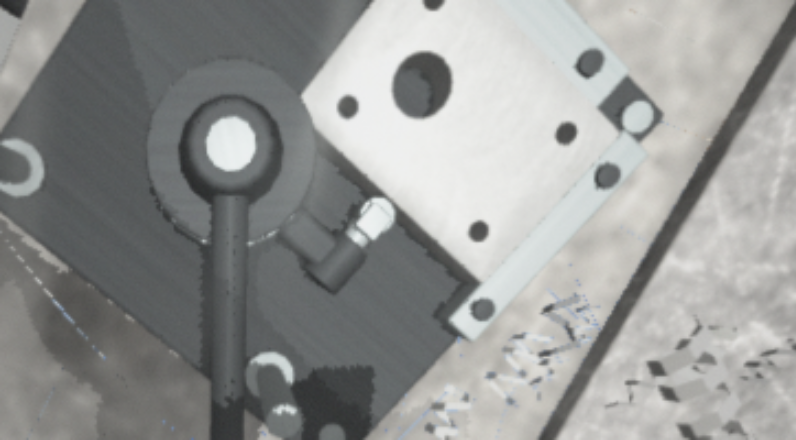

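```bash
python3 - <<'E'
import cv2, numpy as np
a=[cv2.resize(cv2.imread(f'pics/wrist{i}.png')[75:140,270:345],None,fx=5.2,fy=5.2,interpolation=cv2.INTER_CUBIC) for i in (8,10)]
cv2.imwrite('pics/cmp.png',np.hstack(a))
E
```

```text
(no output)
```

View pics/cmp.png

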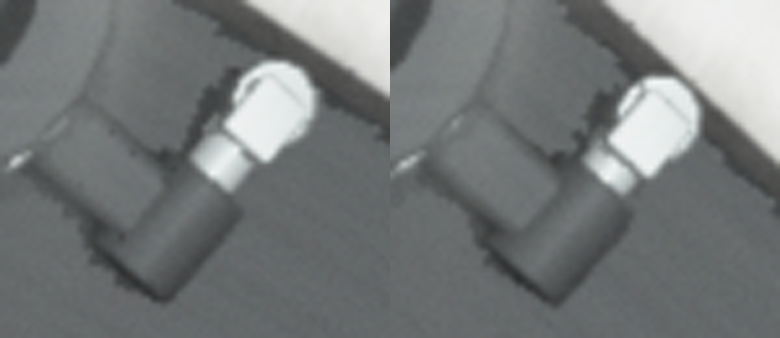

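Request:
carry_out([
  {"x": 0, "y": 0, "z": 3, "wx": 0, "wy": -0.02, "wz": 0, "hand": 1},
  {"x": 0, "y": 0, "z": 2, "wx": 0, "wy": -0.01, "wz": 0, "hand": 1},
  {"x": 0, "y": 0, "z": 0, "wx": 0, "wy": 0, "wz": 0, "hand": 1},
])

```text
time_s: 12.98
position: [488.2, -375.0, 100.6]
orientation: [-0.617, 0.622, -0.344, 0.337]
ft_force: [-4.9, -2.2, 1.7]
opening: 28.0
```

```bash
python3 - <<'E'
from h import *
s=arm.observe(); Rm=rot(s['orientation']);print('tool F',(Rm.T@s['ft_force']).round(1))
lev()
im,c=snap('wrist','wrist11.png')
a=[cv2.resize(cv2.imread(f'pics/wrist{i}.png')[75:140,270:345],None,fx=5.2,fy=5.2,interpolation=cv2.INTER_CUBIC) for i in (8,11)]
cv2.imwrite('pics/cmp2.png',np.hstack(a))
E
```

```text
tool F [-0.8 -1.6 -5.3]
t 12.97 pos [ 488.2 -375.   100.6] jig [  37.1 -119.4] F [-4.9 -2.2  1.7] T [ 0.01  0.42 -0.39] open 28.0
axes x [ 0.535 -0.845 -0.005] y [-0.012 -0.002 -1.   ] z [ 0.845  0.535 -0.011] zyaw 0.565 q [ 0.85  0.74 -0.4   1.7   0.38  0.8   0.83]
r 109.8 leverdir(jig) 0.69 tool-tangent err 0.027 z 100.6
```

View pics/cmp2.png

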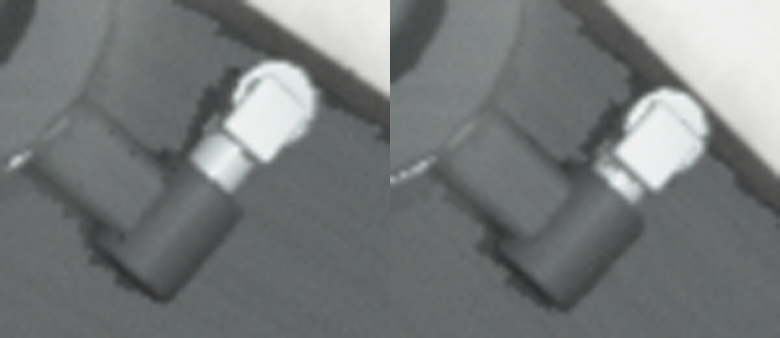

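Request:
carry_out([
  {"x": 0, "y": 0, "z": 0, "wx": 0, "wy": 0, "wz": 0, "hand": 0.6},
  {"x": 0, "y": 0, "z": 0, "wx": 0, "wy": 0, "wz": 0, "hand": 0.4},
  {"x": 0, "y": 0, "z": 0, "wx": 0, "wy": 0, "wz": 0, "hand": 0.3},
  {"x": 0, "y": 0, "z": 0, "wx": 0, "wy": 0, "wz": 0, "hand": 0.3},
])

```text
time_s: 13.52
position: [493.6, -372.6, 101.4]
orientation: [-0.62, 0.622, -0.339, 0.337]
ft_force: [-0.3, 0.1, 0.3]
opening: 63.6
```

```bash
python3 - <<'E'
from h import *
lev()
im,c=snap('wrist','wrist12.png')
cv2.imwrite('pics/w12.png',cv2.resize(im[:,:,::-1],(800,600)))
E
```

```text
t 13.53 pos [ 493.6 -372.6  101.4] jig [  42.  -116.2] F [-0.3  0.1  0.3] T [-0.08 -0.09  0.01] open 63.6
axes x [ 0.542 -0.84  -0.001] y [-0.004 -0.001 -1.   ] z [ 0.84   0.542 -0.004] zyaw 0.573 q [ 0.84  0.74 -0.4   1.69  0.38  0.79  0.83]
r 110.6 leverdir(jig) 0.743 tool-tangent err -0.018 z 101.4
```

View pics/w12.png

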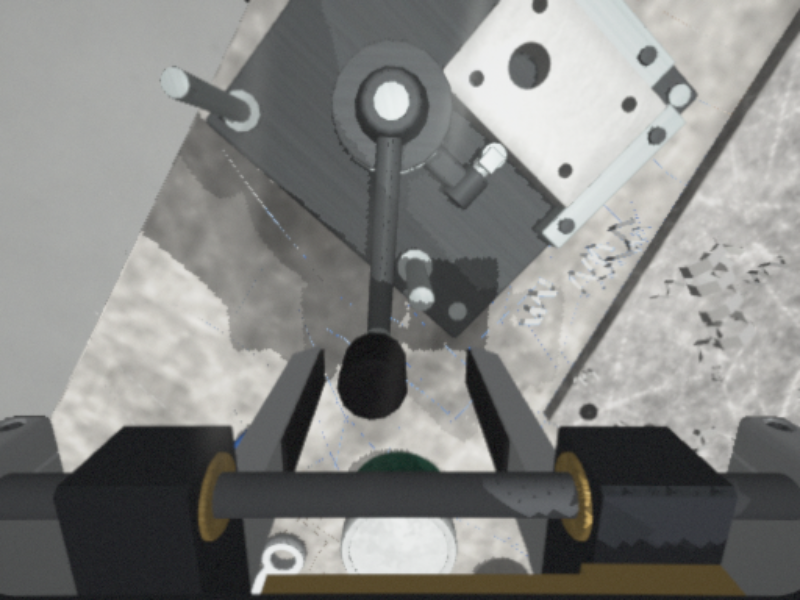

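Request:
carry_out([
  {"x": 0, "y": -20, "z": -6, "wx": 0, "wy": 0, "wz": 0, "hand": 0},
  {"x": 0, "y": -30, "z": 0, "wx": 0, "wy": 0, "wz": 0, "hand": 0},
  {"x": 0, "y": -40, "z": 0, "wx": 0, "wy": 0, "wz": 0, "hand": 0},
  {"x": 20, "y": -40, "z": 0, "wx": 0, "wy": 0, "wz": 0, "hand": 0},
  {"x": 0, "y": 0, "z": 0, "wx": 0, "wy": 0, "wz": 0, "hand": 0},
])

```text
time_s: 14.2
position: [499.7, -394.3, 241.2]
orientation: [-0.62, 0.622, -0.338, 0.339]
ft_force: [-0.1, -0.0, 0.1]
opening: 94.2
```

```bash
python3 - <<'E'
from h import *
st()
im,c=snap('wrist','wrist13.png'); np.save('c13.npy',c,allow_pickle=True)
cv2.imwrite('pics/w13.png',cv2.resize(im[:250,130:400,::-1],None,fx=2.9,fy=2.4,interpolation=cv2.INTER_CUBIC))
im=arm.grab_frame('side'); cv2.imwrite('pics/s13.png',cv2.resize(im[160:270,160:300,::-1],None,fx=5,fy=5,interpolation=cv2.INTER_CUBIC))
E
```

```text
t 14.2 pos [ 499.7 -394.3  241.2] jig [  51.3 -136.8] F [-0.1 -0.   0.1] T [-0.01 -0.12  0.01] open 94.2
axes x [ 0.542 -0.84   0.003] y [-0.    -0.004 -1.   ] z [ 0.84   0.542 -0.002] zyaw 0.573 q [ 0.9   0.61 -0.47  1.51  0.3   1.1   0.94]
```

View pics/w13.png

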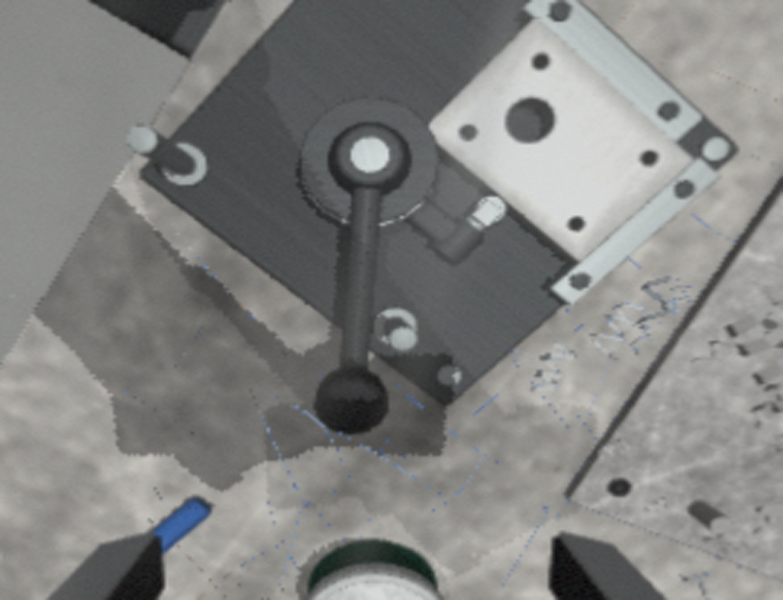

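View pics/s13.png

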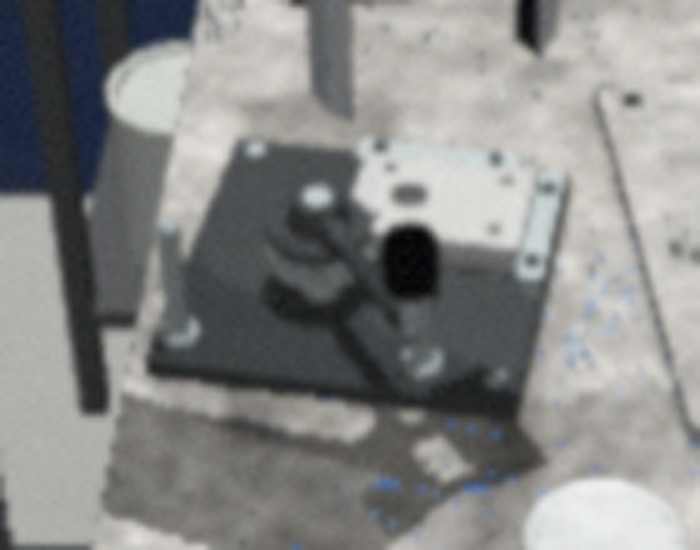

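```bash
python3 - <<'E'
from h import *
im=cv2.imread('pics/wrist13.png')
cv2.imwrite('pics/w13z.png',cv2.resize(im[0:135,265:390],None,fx=5,fy=4.4,interpolation=cv2.INTER_CUBIC))
E
```

```text
(no output)
```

View pics/w13z.png

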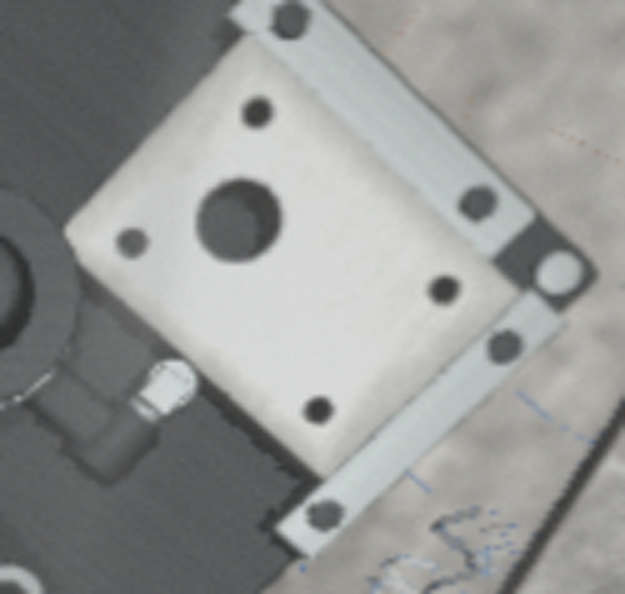

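```bash
python3 - <<'E'
from h import *
c=np.load('c13.npy',allow_pickle=True).item()
f=lambda X,Y,z:w2j(onz(c,(265-.4+X/5,-.4+Y/4.4),z))
C=np.array([f(252,38,34),f(520,292,34),f(325,478,34),f(66,230,34)]); print(C.round(1),C.mean(0))
d=C[1]-C[0];e=C[2]-C[3];print(np.arctan2(d[1],d[0]),np.arctan2(e[1],e[0]))
print('stop inner ends',f(494,258,30).round(1),'rail',f(527,292,30).round(1),f(278,528,30).round(1))
cs=arm.get_calibration('side')
# knob top centre by two views
o1,d1=ray(c,(130+351/2.9,400/2.4)); 
o2,d2=ray(cs,(160+410/5,160+242/5))
k=np.linalg.lstsq(np.c_[d1,-d2],o2-o1,rcond=None)[0];P=o1+k[0]*d1; print('knob',P,o2+k[1]*d2); q=w2j(P)-[-32.5,-35]; print(np.hypot(*q),np.arctan2(q[0],-q[1]))
for n in('top','side'):
  pass
snap('top','top2.png')
a=cv2.imread('pics/top0.png');b=cv2.imread('pics/top2.png'); cv2.imwrite('pics/tt.png',np.hstack([a[140:290,100:400],b[140:290,100:400]]))
E
```

```text
[[-26.1  62. ]
 [ 70.2  62.2]
 [ 70.2  -6. ]
 [-27.4  -2.2]] [21.7291694  28.98525335]
0.0020433559709393903 -0.03932484191002849
stop inner ends [59.2 65.3] rail [72.3 64.8] [ 72.1 -23.9]
knob [ 484.10603121 -375.13615677  127.8526908 ] [ 486.36296212 -374.88173444  128.02660605]
107.39577364586854 0.6556384235992695
```

View pics/tt.png

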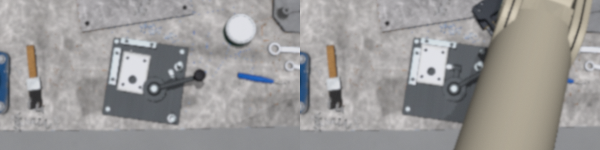

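```bash
python3 - <<'E'
from h import *
c=np.load('c13.npy',allow_pickle=True).item()
f=lambda X,Y,z:w2j(onz(c,(265-.4+X/5,-.4+Y/4.4),z))
H=np.array([f(257,112,34),f(444,290,34),f(318,410,34),f(132,242,34)]);print(H.round(1),H.mean(0))
for a,b in((0,1),(3,2)): d=H[b]-H[a]; print(np.arctan2(d[1],d[0]))
for a,b in((1,2),(0,3)): d=H[b]-H[a]; print(np.arctan2(d[1],d[0])+np.pi/2)
d=f(278,528,30)-f(527,292,30);print('rail',np.arctan2(d[1],d[0])+np.pi/2)
E
```

```text
[[-12.5  50.3]
 [ 55.4  49.9]
 [ 54.9   6.1]
 [-12.8   6.5]] [21.23653238 28.20490317]
-0.006574380457872075
-0.0061604297590728725
-0.010355986370995884
-0.006562285086712638
rail -0.0027518352985833605
```

```bash
python3 - <<'E'
from h import *
print(arm.close_job()); st()
E
```

```text
the job is handed in; nothing more can be done
None
the job is handed in; nothing more can be done
```

I pushed the block against the side rail, clamped it against the end stop with the lever, and handed the job in at about 14 s of the 58 s allowed. No verdict is reported, so what follows rests on my own last checks.

**What I did:** I gripped the knob and lifted the lever about 12 mm. I swung it two serrations clockwise, let it drop in and turned it counter-clockwise until the plunger pressed in. Then I opened the gripper and backed off upwards.

**Last checks:**
- **Block position:** by two estimates its centre is within about 1 to 1.5 mm of home, and in the picture it lies flush on both faces.
- **Squareness:** the four hole lines put it at -0.006 to -0.010 rad, against about -0.003 for the rail. One block edge disagreed (-0.039 rad). I trusted the holes because that edge's corner next to the spindle flange seemed partly hidden.
- **Plunger:** about 4 mm in, judged from the visible rod length just before I released the knob. I did not measure it again afterwards, though the later picture still showed the roller on the block.
- **Lever:** it looks down. The grip height was back at its starting value (100.6 against 100.8 mm), and the knob's top triangulated to about 128 mm after release, where 132 mm is fully down.
- **Robot:** clear of everything, with force readings near zero.
- **Bystanders:** nothing touched them as far as I saw. In the last top view only the brush was fully in sight. The arm hid the grease tin and most of the deburring tool, but both were partly visible in the last wrist picture.

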